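# Swing out the folding hook and hang the copper pail

### The arm

A 6-joint arm with a two-finger parallel gripper is mounted at the origin on the work surface. World frame = base frame: x ahead of the robot, y to its left, z up, the work surface at z = 0. Lengths are in mm, angles in degrees, forces in N, time in s.
With the tool pointing down it reaches from about 225 to 725 mm from the base axis. Payload 3.1 kg.
Tool frame: the origin (TCP) lies midway between the tips of the shut fingers; the grasp point (between the pads) lies 19 mm behind it; x points along the fingers, y is the direction in which the jaws open and shut, and the axes are right-handed (so a half turn about x gives the same grasp; the last joint's range is limited). The gripper opens to 85 mm and grips with 20 to 120 N. Pads are 22 mm wide; open, the fingers measure 114 mm over their backs; the gripper's body (76 mm by 85 mm) begins 54 mm behind the grasp point. The pads swing forward as they close: fully open they stand 13 mm farther back than shut.
Start: joints at [-76.994, 2.75, 5.684, 92.934, 0, 82.678], TCP at [182.371, -492.299, 198.412] pointing down, gripper open.
Joint ranges: [-166.93, 166.93], [-56.73, 111.36], [-69.38, 81.34], [-121.58, 131.49], [-85.45, 84.26], [-180, 180]. Speed limits (degrees/s): [159.86, 159.86, 180, 180, 180, 180].

### API

Orientations are given as [roll, pitch, yaw] about the fixed x, y, z axes, in that order (R = Rz(yaw) Ry(pitch) Rx(roll)).
In Python, from rig import robot gives the robot as it stands. The module is installed in compiled form; this text tells all that it offers.
- The arm moves only by the tool carry_out, never from a script. Its argument "increments" is a list that holds one entry, the list of rows, each a list of 7 numbers: the shift along the tool's x, y, z in units of 40 mm (1.0 is 40 mm), then the turn, a rotation vector about the tool's x, y, z in units of 5 degrees (1.0 is 5 degrees), then the opening, from -1 (shut) to 1 (fully open). A call has 1 to 8 rows; each row is the pose to reach, as a shift and turn from the pose commanded when the call began, along the tool's axes at that moment; what a row does not reach only later rows make up. A row lasts 1/12 s, in which the tool goes at most 41.7 mm and 7.16 degrees, less where a joint would pass 70% of its speed; a pose out of reach is approached as far as the arm can. A call with a gripper value outside its range is refused whole. The fingers move at their own pace and stop on an object; the grip force is fixed at half the most. Time passes only in rows, so rows that repeat a pose let the fingers close. It gives the time, the measured TCP pose, the force and the opening at its end, in the units of the state.
- robot.state(): the state, without advancing time (a new reading comes with each control period).
- robot.grab_frame(name): name is "side" or "top" or "wrist"; returns (picture, depth): 400x640x3 uint8, red, green, blue; 400x640 float32, mm along the optical axis (not along the pixel's ray), 0 where there is no reading.
- robot.get_calibration(name): a dict with "fx", "fy", "cx", "cy" (pixels), "view" (4x4, takes a point from world to camera coordinates). Camera axes: x right, y down, z forward; pixel columns grow to the right and rows downward; lengths in mm; the calibration is good to about 2 mm. A picture is of the moment at which its call begins: read the wrist's pose just before it. get_calibration takes no time and is no camera call; for the wrist camera it gives the pose at the moment of the call.
- robot.close_job(): hands the job in, once; it reports no verdict.
The state is a dict: "clock": time; "joint_positions": joint angles; "qd": joint speeds; "joint_torque": joint torques, N m; "ee_pos": TCP position; "orientation": TCP orientation; "contact_force": force on the tool from outside, world axes, zero at the start; "wrist_torque": the same for the moment, N m; "finger_gap": finger opening in mm.
Only numpy, scipy, OpenCV 4.12 (cv2) and the standard library are available. Lean on these libraries where they do the work, as an engineer would, in place of code of your own. Each camera call takes 0.05 s, during which the arm holds its last target.

### The job

Swing the folded red hook arm on the steel control box fully out until it stands square to the box, then hang the copper pail on it by its bail, so that it hangs freely and upright between the box and the hook's upturned tip. Leave the steel pail standing where it is.

Things in the scene. Friction and masses are not known exactly. Their poses are not given: they have to be found in the camera images.
- hook (a joint): Angle of the red hook arm about a vertical hinge on the front of the steel control box (80 x 200 mm, top at 172 mm; 26 mm lit toggle on top, behind the hinge). 0 rad: folded flat along the box; grows counter-clockwise from above as it swings out; stop at 1.6 rad, square to the box. Starts at 0 to 0.3. Friction 0.15 N m, no spring: stays where left.
- hook_seat (a point): Middle of the arm's top face, 175 mm above the counter; moves with the arm. z up, y along the arm from hinge to tip. Arm 10 mm wide, 12 mm high. Hinge axis 60 mm away along -y, 12 mm in front of the box. The tip is an upright round pin, 12 mm thick, 60 mm away along +y, rising 30 mm above the arm; it can be pinched from above and turns in the fingers.
- copper_pail_mid (a point): Copper pail, 184 mm tall, 0.2-0.42 kg; this point: on its axis, 92 mm above its foot. z up, y along its bail (stiff loop), x through the loop. Walnut grip 18 (x) x 50 (y) x 34 mm, centre 75 mm above the point. Loop opening 64 mm wide, from bucket rim (37 mm below) to level underside of bail (46 mm above; corners 25 mm lower). Bucket 72 mm across. Turned by pi it looks the same.
- steel_pail_mid (a point): Steel-grey pail of the same shape and size as the copper one, with the same walnut grip; a bystander, not to be moved. The point is on its axis, 92 mm above its foot.
Not all that is in view belongs to the job. What is shaped like the part that bears copper_pail_mid but green is not meant.

How it is judged:
By the outcome, as a careful person would: the job done as asked, in the order asked, and still so for the second after the job is handed in, with the robot touching nothing.
It also fails if it takes over 67 s, if anything falls off the work surface, if the arm or the gripper's body presses on something with over 40 N, if the wrist force passes 120 N, or if a joint passes its speed limit or range.

## Working session

There is one attempt and no reset: what is moved stays moved. The work goes in short steps, Python scripts to look and compute and a tool call to move; the robot and the scene stay as the last step left them, time stands still between calls to the robot, and variables do not carry over. Pictures are saved under pics/ and viewed, and the job is handed in when it is done.

Besides the shell and the picture viewer there is one more tool, called after "Call:" as name(argument=value, ...), one argument or row to a line, values as JSON. carry_out: Moves the arm, as the interface text tells. Its arguments: {"type":"object","properties":{"increments":{"type":"array"}},"required":["increments"]}

```bash
mkdir -p pics; cat > h.py <<'E'
import numpy as np, cv2
from rig import robot
def snap(n,tag):
    c=robot.get_calibration(n); im,d=robot.grab_frame(n)
    cv2.imwrite(f'pics/{tag}.png',im[:,:,::-1]); np.savez(f'pics/{tag}.npz',im=im,d=d,view=c['view'],k=[c['fx'],c['fy'],c['cx'],c['cy']])
    return im,d,c
def load(tag):
    z=np.load(f'pics/{tag}.npz'); return z['im'],z['d'],z['view'],z['k']
def pts(tag):
    im,d,V,k=load(tag); v,u=np.mgrid[:400,:640]
    P=np.stack([(u-k[2])/k[0]*d,(v-k[3])/k[1]*d,d],-1); T=np.linalg.inv(V)
    W=P@T[:3,:3].T+T[:3,3]; W[d<=0]=np.nan
    return im,W
def st():
    s=robot.state(); print({k:np.round(s[k],2).tolist() for k in s if k not in('qd','joint_torque')}); return s
E
python3 - <<'E'
from h import *
st()
for n in('side','top','wrist'): snap(n,n+'0')
st()
E
```

```text
{'clock': 0.0, 'joint_positions': [-76.99, 2.79, 5.59, 92.93, -0.0, 82.68], 'ee_pos': [182.21, -491.63, 197.22], 'orientation': [-96.98, 89.86, 103.35], 'contact_force': [0.06, 0.23, -0.24], 'wrist_torque': [0.02, -0.01, -0.05], 'finger_gap': 85.36}
{'clock': 0.15, 'joint_positions': [-76.99, 2.78, 5.61, 92.93, -0.0, 82.68], 'ee_pos': [182.24, -491.75, 197.45], 'orientation': [-96.81, 89.89, 103.52], 'contact_force': [0.01, 0.24, 0.3], 'wrist_torque': [0.0, 0.06, -0.04], 'finger_gap': 85.28}
```

View pics/side0.png

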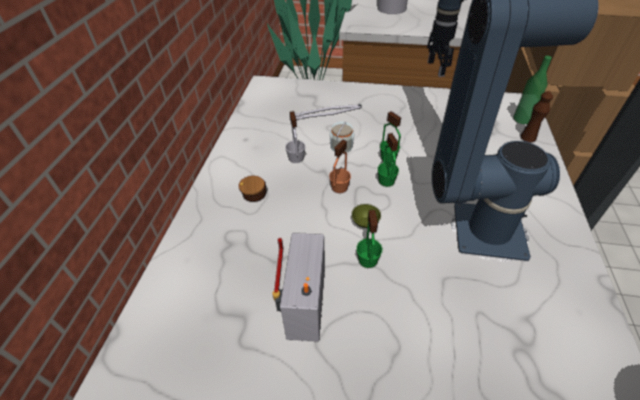

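View pics/top0.png

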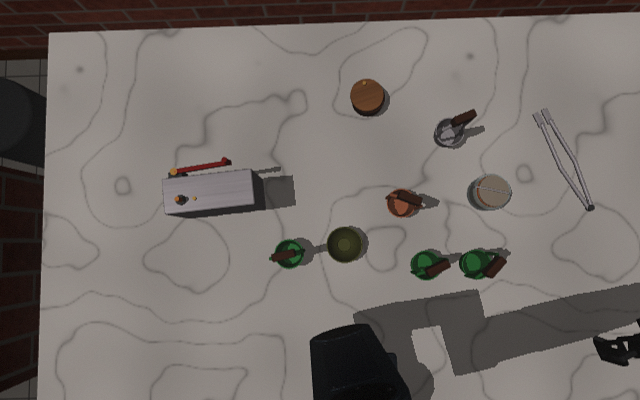

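View pics/wrist0.png

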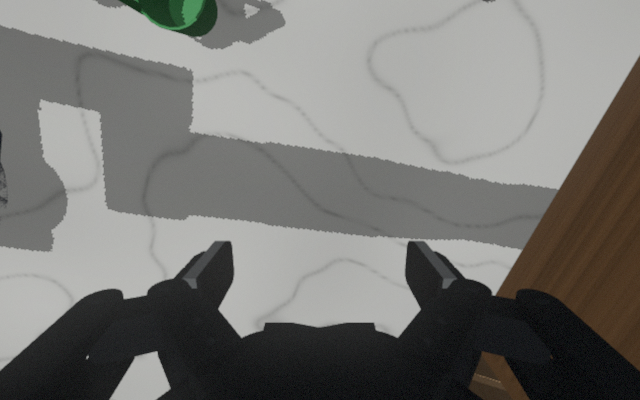

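The side view shows the copper pail at about (340,180), the steel pail at (295,150), and the box at (303,285) with the red arm at (278,270). In the top view the copper pail is at (403,203), the steel pail at (450,132), the hook hinge at (173,172) and the tip at (228,161).

```bash
python3 - <<'E'
from h import *
np.set_printoptions(precision=1,suppress=True)
def stats(n,W,m):
    P=W[m]; P=P[~np.isnan(P).any(1)]
    print(n,len(P),'min',np.percentile(P,3,0),'max',np.percentile(P,97,0),'med',np.median(P,0)) if len(P) else print(n,0)
    return P
for tag in('top0','side0'):
    im,W=pts(tag); hsv=cv2.cvtColor(im,cv2.COLOR_RGB2HSV); H,S,V=[hsv[...,i].astype(int) for i in range(3)]
    z=W[...,2]; print(tag, np.isnan(z).mean())
    red=((H<4)|(H>176))&(S>170)&(V>70)&(z>100)
    x=W[...,0];y=W[...,1]
    n,l,s,c=cv2.connectedComponentsWithStats(((z>20)&(x>150)).astype(np.uint8))
    for i in range(1,n):
        if s[i,4]>40:
            print(s[i],c[i]); P=stats('  obj',W,l==i)
            q=P[:,2]>np.nanmax(P[:,2])-15
            print('   col',np.median(im[l==i],0),'topmean',P[q].mean(0),np.max(P[:,2]))
    stats('red',W,red)
E
```

```text
top0 0.0040078125
[350  79  35  37 975] [367.1  96.7]
  obj 975 min [693.6 -83.8  32.2] max [770.3  -9.   52.7] med [730.3 -46.3  49. ]
   col [90. 59. 38.] topmean [734.2 -45.1  49.2] 58.636848344754526
[434 110  43  37 644] [454.9 126.2]
  obj 644 min [ 602.1 -276.8   23.2] max [ 664.7 -208.5  185.9] med [ 630.5 -240.9   85.9]
   col [49. 43. 43.] topmean [ 632.2 -243.   182.9] 187.78813406576091
[ 162  157  104   62 4555] [211.7 191.7]
  obj 4555 min [443.5 219.8  49.3] max [543.8 410.2 177.2] med [486.8 314.3 171.8]
   col [130. 123. 125.] topmean [516.8 317.8 200.8] 209.1723391272103
[ 468  174   43   37 1233] [489.2 192.3]
  obj 1233 min [ 441.3 -365.1   32.1] max [ 516.2 -291.2   89.5] med [ 477.6 -322.8   84.6]
   col [110.  99.  88.] topmean [ 480.7 -332.3   86. ] 94.9816459075563
[385 189  38  29 476] [405.5 200.7]
  obj 476 min [ 429.1 -148.5   27.2] max [492.4 -82.9 186.5] med [ 458.  -117.1  156.7]
   col [50. 33. 27.] topmean [ 459.8 -117.3  183.3] 188.4072905104714
[326 227  37  37 499] [344.4 245.1]
  obj 499 min [323.5 -18.2  20.7] max [404.2  62.5  42.8] med [361.4 
[... 3369 characters left out ...]
.] topmean [ 462.3 -111.2  182.7] 188.75560182411596
[238 175  28  24 523] [251.9 186. ]
  obj 523 min [696.  -77.9  23.1] max [771.1  -5.1  53.3] med [731.1 -34.2  49.3]
   col [136.  93.  53.] topmean [735.1 -40.2  49.6] 56.38527375864214
[351 203  31  63 989] [368.1 232.4]
  obj 989 min [319.  -13.9  21.8] max [401.  196.6 185.5] med [351.3 141.6  44.3]
   col [57. 81. 38.] topmean [347.2 163.  183.3] 188.82537475577158
[ 272  232   53  109 4451] [300.8 285.5]
  obj 4451 min [445.3 235.5  36.9] max [545.4 423.8 177.3] med [488.  369.4 171.9]
   col [163. 158. 164.] topmean [521.5 318.9 200.6] 207.7939638398616
red 125 min [534.8 281.2 173.3] max [551.7 388.4 205.2] med [543.8 330.3 176.1]
```

```bash
python3 - <<'E'
from h import *
np.set_printoptions(precision=1,suppress=True)
for tag in('top0','side0'):
    im,W=pts(tag); hsv=cv2.cvtColor(im,cv2.COLOR_RGB2HSV); H,S,V=[hsv[...,i].astype(int) for i in range(3)]
    x,y,z=[W[...,i] for i in range(3)]; print(tag)
    red=((H<4)|(H>176))&(S>170)&(V>70)&(z>160)&(z<182)&(x>480)&(x<600)&(y>250)
    P=W[red]; 
    A=P[:,:2]; c=A.mean(0); d=np.linalg.svd(A-c)[2][0]; print('arm mid',c,'ang',np.degrees(np.arctan2(d[1],d[0])),'proj',np.percentile((A-c)@d,[2,98]))
    tip=(z>190)&(x>530)&(x<580)&(y>230)&(y<300); T=W[tip]; print('tip',len(T),T.mean(0),T.min(0),T.max(0))
    tog=(z>180)&(x>440)&(x<570)&(y>330)&(y<430); T=W[tog]; print('tog/hinge',len(T),T.mean(0),T.min(0),T.max(0)); 
    o=((H>5)&(H<25)&(S>150)&(V>120))&(x>480)&(x<570)&(y>300)&(z>120); print('orange',W[o].mean(0),o.sum(),W[o].min(0),W[o].max(0))
    b=(S<40)&(z>168)&(z<176)&(x>420)&(x<560)&(y>180)
    r=cv2.minAreaRect(W[b][:,:2].astype(np.float32)); print('box',r)
    for nm,cx,cy in(('cu',459,-117),('st',632,-242)):
        g=(z>155)&(abs(x-cx)<45)&(abs(y-cy)<45)
        g2=(z>180)&(abs(x-cx)<45)&(abs(y-cy)<45)
        r=cv2.minAreaRect(W[g2][:,:2].astype(np.float32)); A=W[g2][:,:2]; d=np.linalg.svd(A-A.mean(0))[2][0]
        print(nm,'grip',r,A.mean(0),len(A),np.degrees(np.arctan2(d[1],d[0])))
        bk=(z>70)&(z<100)&(abs(x-cx)<45)&(abs(y-cy)<45); print('  rim',cv2.minEnclosingCircle(W[bk][:,:2].astype(np.float32)),bk.sum())
E
python3 - <<'E'
import cv2
a=cv2.imread('pics/top0.png'); cv2.imwrite('pics/topz.png',cv2.resize(a[140:220,150:270],None,fx=6,fy=6,interpolation=2))
cv2.imwrite('pics/topz2.png',cv2.resize(a[100:230,370:500],None,fx=4.5,fy=4.5,interpolation=2))
E
```

```text
top0
arm mid [542.  335.6] ang -81.99909736621173 proj [-49.6  49.4]
tip 35 [549.6 274.4 202. ] [544.3 270.1 190.8] [555.7 279.9 209.2]
tog/hinge 32 [469.9 377.1 193.5] [463.3 368.7 180.4] [474.9 383.6 200. ]
orange [534.4 394.5 175.2] 34 [527.6 386.9 168.7] [539.6 402.1 178.9]
box ((494.35357666015625, 320.5731506347656), (92.80889892578125, 200.38265991210938), 5.214903354644775)
cu grip ((460.5788879394531, -117.94393157958984), (49.802860260009766, 17.81731414794922), 67.08222198486328) [ 460.  -117.7] 190 -113.02476819907022
  rim ((459.08251953125, -115.91273498535156), 38.50638961791992) 14
st grip ((633.54638671875, -244.48410034179688), (17.959684371948242, 49.05140686035156), 19.04422378540039) [ 633.1 -243.7] 184 -69.70923457978516
  rim ((632.045166015625, -242.74285888671875), 38.086456298828125) 30
side0
arm mid [542.5 337.7] ang -81.99952204308848 proj [-51.7  54.7]
tip 38 [551.9 279.8 202. ] [546.4 272.1 191.7] [558.3 284.2 207.8]
tog/hinge 37 [472.6 382.9 193.6] [468.7 376.5 180.4] [477.7 386.9 201.5]
orange [533.5 398.6 175.1] 33 [527.9 391.  168.6] [539.6 404.6 177.9]
box ((501.52978515625, 323.4106140136719), (102.72280883789062, 201.02841186523438), 5.13413667678833)
cu grip ((462.8974609375, -114.66755676269531), (48.037349700927734, 18.706743240356445), 66.055419921875) [ 462.2 -113.7] 73 66.31604139807115
  rim ((461.36541748046875, -114.8079605102539), 39.38260269165039) 33
st grip ((635.391845703125, -239.51124572753906), (17.170490264892578, 46.692054748535156), 19.06624984741211) [ 635.5 -239.4] 50 111.4670475644661
  rim ((635.6500244140625, -240.44544982910156), 38.96494674682617) 26
```

View pics/topz.png

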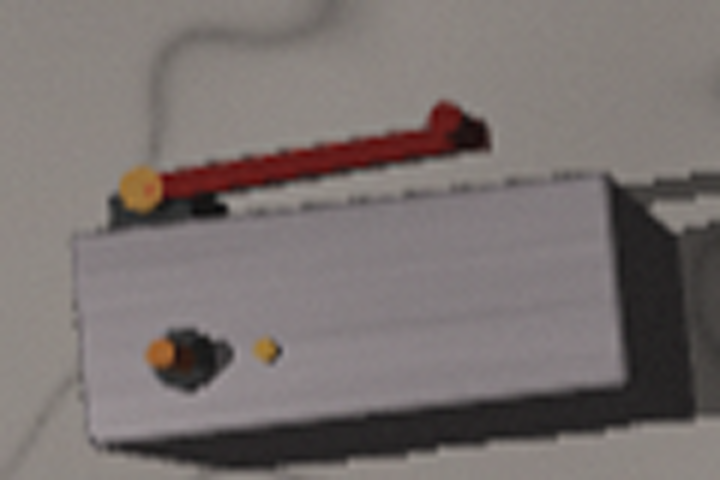

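View pics/topz2.png

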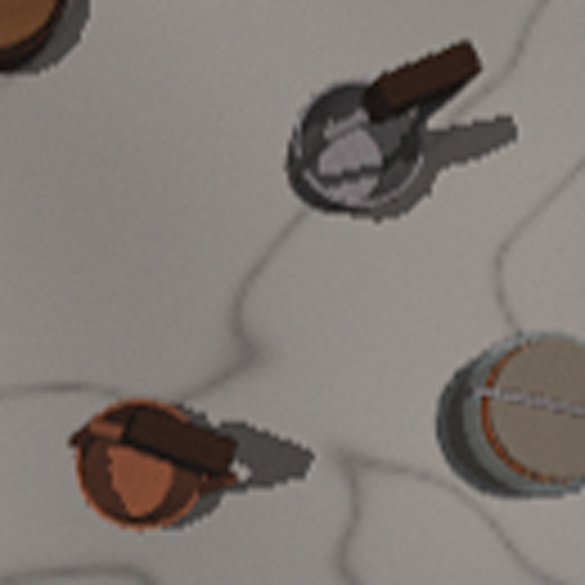

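```bash
cat >> h.py <<'E'
from scipy.spatial.transform import Rotation as Ro
def pose():
    s=robot.state(); return np.array(s['ee_pos']),Ro.from_euler('xyz',s['orientation'],degrees=True).as_matrix()
def Rt(yaw,tilt=0,tdir=0):
    """tool down, jaw axis y along yaw deg; approach tilted by tilt toward horizontal dir tdir"""
    y=np.array([np.cos(np.radians(yaw)),np.sin(np.radians(yaw)),0]); x=np.array([0,0,-1.]); R=np.stack([x,y,np.cross(x,y)],1)
    d=np.radians(tdir); ax=np.cross([0,0,-1],[np.cos(d),np.sin(d),0])
    return Ro.from_rotvec(ax*np.radians(tilt)).as_matrix()@R
def row(p,R,P0=None):
    """row from current *commanded* pose P0=(p0,R0) (defaults measured) to p,R"""
    p0,R0=P0 or pose()
    return np.round(np.r_[R0.T@(np.array(p)-p0)/40, np.degrees(Ro.from_matrix(R0.T@R).as_rotvec())/5],2).tolist()
E
python3 - <<'E'
from h import *
p,R=pose(); print(R.round(3)); print('yaw of y',np.degrees(np.arctan2(R[1,1],R[0,1])))
for y in(-82,98): print(y,row([480,200,260],Rt(y)),row([529,274,260],Rt(y)))
E
```

```text
[[-0.     0.347 -0.938]
 [ 0.002 -0.938 -0.347]
 [-1.    -0.002 -0.   ]]
yaw of y -69.67248563608734
-82 [-1.53, -13.63, -12.99, 2.47, -0.0, 0.02] [-1.53, -14.94, -14.78, 2.47, -0.0, 0.02]
98 [-1.53, -13.63, -12.99, -33.53, -0.03, -0.0] [-1.53, -14.94, -14.78, -33.53, -0.03, -0.0]
```

Call:
carry_out(
  increments=[
    [[-1.8,-0.5,-0.5,-1.4,0,0,-1],[-1.8,-1.2,-1.2,-2.8,0,0,-1],[-1.8,-5,-5,-11,0,0,-1],[-1.8,-5,-5,-11,0,0,-1],[-1.8,-5,-5,-11,0,0,-1],[-1.8,-5,-5,-11,0,0,-1],[-1.8,-5,-5,-11,0,0,-1],[-1.8,-5,-5,-11,0,0,-1]],
  ],
)

```text
clock: 0.82
ee_pos: [301.1, -231.8, 270.8]
orientation: [144.3, 89.9, 40.1]
contact_force: [1.0, 0.7, 0.5]
finger_gap: 0.1
```

```bash
python3 - <<'E'
from h import *
st(); print(row([529,274,260],Rt(98)))
E
```

```text
{'clock': 0.82, 'joint_positions': [-47.81, -16.7, -3.54, 103.15, 0.09, 56.42], 'ee_pos': [301.11, -231.85, 270.83], 'orientation': [144.34, 89.91, 40.11], 'contact_force': [1.05, 0.68, 0.5], 'wrist_torque': [-0.02, -0.02, 0.03], 'finger_gap': 0.11}
[0.29, 2.41, -13.66, -22.45, 0.0, -0.02]
```

Call:
carry_out(
  increments=[
    [[0,1.2,-7,-11,0,0,-1],[0,1.2,-7,-11,0,0,-1],[0,1.2,-7,-11,0,0,-1],[0,1.2,-7,-11,0,0,-1],[0,1.2,-7,-11,0,0,-1],[0,1.2,-7,-11,0,0,-1],[0,1.2,-7,-11,0,0,-1],[0,1.2,-7,-11,0,0,-1]],
  ],
)

```text
clock: 1.48
ee_pos: [419.0, 28.9, 269.5]
orientation: [143.7, 89.8, 94.8]
contact_force: [-1.2, -0.3, 0.3]
finger_gap: 0.1
```

```bash
python3 - <<'E'
from h import *
st(); print(row([529,274,240],Rt(98)))
E
```

```text
{'clock': 1.48, 'joint_positions': [-5.38, -10.94, 0.96, 101.94, 0.18, 43.52], 'ee_pos': [418.99, 28.88, 269.49], 'orientation': [143.7, 89.81, 94.8], 'contact_force': [-1.23, -0.3, 0.26], 'wrist_torque': [0.01, 0.07, -0.03], 'finger_gap': 0.15}
[0.76, 6.1, -2.81, -11.38, -0.02, -0.03]
```

Call:
carry_out(
  increments=[
    [[0.4,6.1,-2.8,-11.4,0,0,-1],[0.4,6.1,-2.8,-11.4,0,0,-1],[0.4,6.1,-2.8,-11.4,0,0,-1],[0.4,6.1,-2.8,-11.4,0,0,-1],[0.4,6.1,-2.8,-11.4,0,0,-1],[0.4,6.1,-2.8,-11.4,0,0,-1],[0.4,6.1,-2.8,-11.4,0,0,-1],[0.4,6.1,-2.8,-11.4,0,0,-1]],
  ],
)

```text
clock: 2.15
ee_pos: [531.7, 270.7, 251.1]
orientation: [168.2, 89.8, 176.1]
contact_force: [-1.1, -1.3, 0.5]
finger_gap: 0.0
```

```bash
python3 - <<'E'
from h import *
st(); print(row([529,274,185],Rt(98)))
snap('wrist','w1'); snap('top','t1')
E
```

```text
{'clock': 2.15, 'joint_positions': [20.5, 15.4, 25.95, 100.74, 0.08, 12.56], 'ee_pos': [531.73, 270.72, 251.09], 'orientation': [168.16, 89.8, 176.09], 'contact_force': [-1.06, -1.28, 0.49], 'wrist_torque': [-0.03, 0.01, -0.01], 'finger_gap': 0.04}
[1.65, 0.09, -0.05, -0.01, -0.04, -0.01]
```

View pics/w1.png

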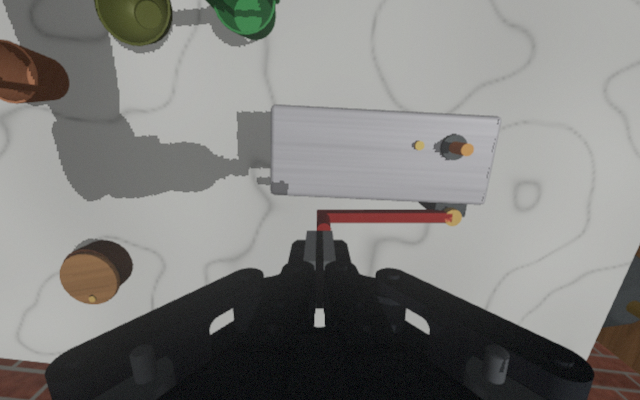

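View pics/t1.png

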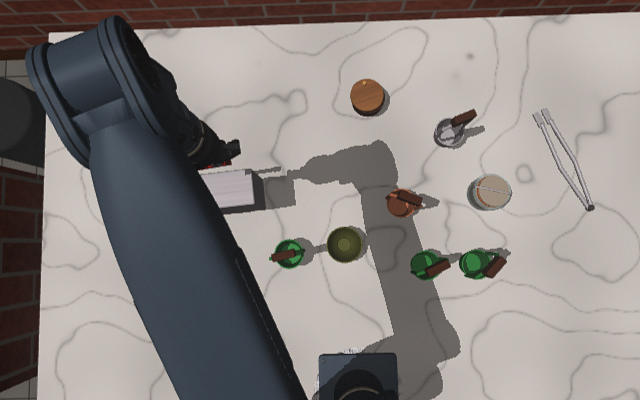

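The wrist view shows the red arm lying level from the pin at (323,222) to the orange hinge cap at (453,217), with the shut fingertips just above the pin. I'll refine the hinge and pin positions from it.

```bash
python3 - <<'E'
from h import *
np.set_printoptions(precision=1,suppress=True)
im,W=pts('w1'); hsv=cv2.cvtColor(im,cv2.COLOR_RGB2HSV); H,S,V=[hsv[...,i].astype(int) for i in range(3)]
x,y,z=[W[...,i] for i in range(3)]
red=((H<4)|(H>176))&(S>170)&(V>70)
a=red&(z<180)&(z>168); A=W[a][:,:2]; c=A.mean(0); d=np.linalg.svd(A-c)[2][0]; print(a.sum(),c,np.degrees(np.arctan2(d[1],d[0])),np.percentile((A-c)@d,[1,99]))
t=red&(z>195); print('tip',t.sum(),W[t].mean(0),W[t].min(0),W[t].max(0))
o=(H>5)&(H<28)&(S>150)&(V>120)
n,l,s,cc=cv2.connectedComponentsWithStats(o.astype(np.uint8))
for i in range(1,n):
    if s[i,4]>30: print(s[i],W[l==i].mean(0))
b=(S<40)&(z>168)&(z<176)&(V>90); r=cv2.minAreaRect(W[b][:,:2].astype(np.float32)); print('box',r,cv2.boxPoints(r))
E
```

```text
<stdin>:6: RuntimeWarning: Mean of empty slice.
  ret = um.true_divide(
Traceback (most recent call last):
IndexError: index -1 is out of bounds for axis 0 with size 0
```

```bash
python3 - <<'E'
from h import *
np.set_printoptions(precision=1,suppress=True)
im,W=pts('w1'); hsv=cv2.cvtColor(im,cv2.COLOR_RGB2HSV); 
for u,v in((323,218),(390,217),(453,217),(380,150),(275,115),(495,120),(485,200),(275,190)): print(u,v,im[v,u],hsv[v,u],W[v,u])
print(load('w1')[2])
H,S,V=[hsv[...,i].astype(int) for i in range(3)]
x,y,z=[W[...,i] for i in range(3)]
red=((H<6)|(H>174))&(S>170)&(V>60)&(z>150)&(z<230)
print(red.sum(), np.percentile(z[red],[5,50,95]))
E
```

```text
323 218 [70 47 46] [ 1 87 70] [545.7 276.1 191.2]
390 217 [134  60  57] [  1 147 134] [541.8 338.  174.6]
453 217 [176 151  96] [ 21 116 176] [534.  395.7 174.1]
380 150 [162 163 166] [113   6 166] [483.2 317.8 171.7]
275 115 [161 161 164] [120   5 164] [466.6 223.9 171.6]
495 120 [179 180 182] [110   4 182] [444.8 410.3 171.5]
485 200 [166 168 166] [ 60   3 168] [515.2 423.9 168.5]
275 190 [ 99 100 103] [113  10 103] [531.9 230.3 170.8]
[[  -0.1    1.     0.  -195.1]
 [   1.     0.1    0.3 -590.9]
 [   0.3    0.    -1.   283.4]
 [   0.     0.     0.     1. ]]Traceback (most recent call last):
  File "<stdin>", line 9, in <module>
    return _quantile_unchecked(
        a, q, axis, out, overwrite_input, method, keepdims, weights)
    return _ureduce(a,
                    func=_quantile_ureduce_func,
    ...<5 lines>...
                    overwrite_input=overwrite_input,
                    method=method)
    r = func(a, **kwargs)
    result = _quantile(arr,
                       quantiles=q,
    ...<2 lines>...
                       out=out,
                       weights=wgt)
    slices_having_nans = np.isnan(arr[-1, ...])
                                  ~~~^^^^^^^^^
IndexError: index -1 is out of bounds for axis 0 with size 0
```

Call:
carry_out(
  increments=[
    [[0.3,0.1,0.1,0,0,0,-1],[1.0,0.1,0.1,0,0,0,-1],[1.6,0.1,0.1,0,0,0,-1],[1.65,0.1,0.1,0,0,0,-1]],
  ],
)

```text
clock: 2.58
ee_pos: [531.5, 269.3, 181.7]
orientation: [-166.6, 89.4, -159.5]
contact_force: [-0.3, -0.1, -1.6]
finger_gap: 0.3
```

```bash
cat >> h.py <<'E'
Hg=np.array([534,396.3])
def push(th,rad,off,z):
    t=np.radians(th); u=np.array([np.cos(t),np.sin(t)]); n=np.array([-u[1],u[0]])
    return np.r_[Hg+rad*u-off*n,z]
E
python3 - <<'E'
from h import *
st()
for th in(-82,-76,-70,-64,-58,-52,-46,-40,-35,-30): print(th,row(push(th,120,17,184),Rt(180+th)))
E
```

```text
{'clock': 2.58, 'joint_positions': [20.43, 14.07, 16.37, 92.91, -0.0, 13.3], 'ee_pos': [531.48, 269.31, 181.67], 'orientation': [-166.64, 89.39, -159.51], 'contact_force': [-0.26, -0.09, -1.56], 'wrist_torque': [-0.03, 0.07, -0.02], 'finger_gap': 0.29}
-82 [-0.06, 0.14, 0.08, -0.17, -0.12, 0.03]
-76 [-0.06, 0.11, 0.39, -1.37, -0.12, 0.02]
-70 [-0.07, 0.12, 0.71, -2.57, -0.12, 0.01]
-64 [-0.07, 0.17, 1.02, -3.77, -0.12, 0.01]
-58 [-0.07, 0.24, 1.33, -4.97, -0.12, 0.0]
-52 [-0.08, 0.35, 1.63, -6.17, -0.12, -0.0]
-46 [-0.08, 0.49, 1.92, -7.37, -0.12, -0.01]
-40 [-0.08, 0.65, 2.19, -8.57, -0.12, -0.02]
-35 [-0.09, 0.81, 2.4, -9.57, -0.12, -0.02]
-30 [-0.09, 0.99, 2.59, -10.57, -0.12, -0.03]
```

Call:
carry_out(
  increments=[
    [[-0.06,0.14,0.2,-0.6,0,0,-1],[-0.06,0.12,0.55,-2.0,0,0,-1],[-0.06,0.14,0.87,-3.2,0,0,-1],[-0.06,0.2,1.18,-4.4,0,0,-1],[-0.06,0.3,1.48,-5.6,0,0,-1],[-0.06,0.42,1.78,-6.8,0,0,-1],[-0.06,0.57,2.06,-8.0,0,0,-1],[-0.06,0.65,2.19,-8.5,0,0,-1]],
  ],
)

```text
clock: 3.25
ee_pos: [619.8, 308.0, 191.5]
orientation: [-23.8, 89.9, 26.0]
contact_force: [-1.2, -0.8, 0.0]
finger_gap: -0.0
```

```bash
python3 - <<'E'
from h import *
st(); snap('side','s2'); snap('wrist','w2')
for th in(-40,-35,-30,-25): print(th,row(push(th,120,17,184),Rt(180+th)))
E
```

```text
{'clock': 3.25, 'joint_positions': [20.87, 29.65, 37.57, 97.82, 0.01, -29.01], 'ee_pos': [619.78, 308.01, 191.48], 'orientation': [-23.84, 89.9, 26.04], 'contact_force': [-1.2, -0.77, 0.03], 'wrist_torque': [0.03, 0.05, -0.0], 'finger_gap': -0.04}
-40 [0.18, 0.05, -0.11, -0.06, 0.01, 0.0]
-35 [0.18, 0.03, 0.16, -1.06, 0.01, 0.0]
-30 [0.18, 0.03, 0.42, -2.06, 0.01, 0.01]
-25 [0.18, 0.05, 0.69, -3.06, 0.01, 0.01]
```

View pics/w2.png

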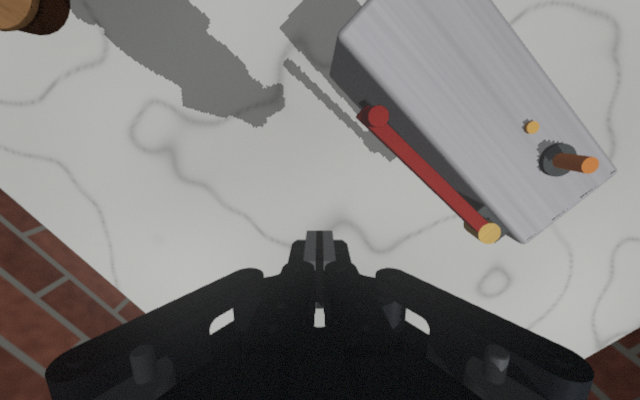

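View pics/s2.png

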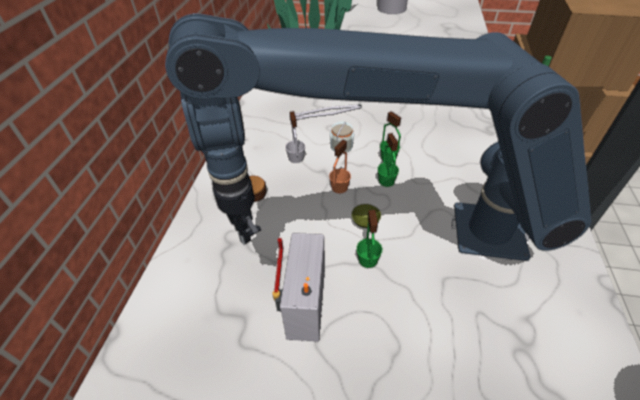

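The hook did not move: in the wrist view the pin is at (377,117), still folded along the box, and the fingers at (320,240) have passed beyond it. I'll check why.

```bash
python3 - <<'E'
from h import *
np.set_printoptions(precision=1,suppress=True)
im,W=pts('w2')
print('wrist px: pin',W[117,377],'hinge',W[233,489],'tips')
for v in(230,236,240,250,260,280): print(v,[W[v,u] for u in(310,320,330)])
p,R=pose(); print(p)
for n in('side','wrist','top'):
    c=robot.get_calibration(n); V=np.array(c['view'])
    for q in(p,[550.7,277,205],[534,396.3,175]):
        k=V[:3,:3]@np.array(q)+V[:3,3]; print(n,c['fx']*k[0]/k[2]+c['cx'],c['fy']*k[1]/k[2]+c['cy'],k[2])
im,W=pts('w1')
for v in(218,222,226,230,235,240,250): print(v,[W[v,u] for u in(312,320,328)],im[v,320])
E
python3 -c "
import cv2
a=cv2.imread('pics/w1.png');b=cv2.imread('pics/s2.png')
cv2.imwrite('pics/w1z.png',cv2.resize(a[190:290,250:400],None,fx=5,fy=5))
cv2.imwrite('pics/s2z.png',cv2.resize(b[190:330,200:340],None,fx=4,fy=4))"
```

```text
wrist px: pin [552.1 277.  202.7] hinge [534.6 395.4 174. ] tips
230 [array([616. , 296.7, 226.5]), array([612. , 299.9, 226.8]), array([608.3, 303.6, 225.7])]
236 [array([615.8, 296.8, 234.6]), array([612. , 299.9, 234.7]), array([608.2, 303. , 235.1])]
240 [array([615.7, 296.9, 239.4]), array([611.9, 299.7, 240.1]), array([608.4, 302.9, 239.7])]
250 [array([615.5, 297.2, 250. ]), array([612.1, 299.9, 250.4]), array([608.7, 302.7, 250.4])]
260 [array([615. , 297.1, 260. ]), array([611.8, 299.5, 260.5]), array([609. , 302.4, 259.8])]
280 [array([614.1, 296.8, 276.3]), array([617.6, 306.4, 260.4]), array([608.6, 301. , 277. ])]
[619.3 308.  191.1]
side 248.12199004565684 249.786889870806 892.1885129379922
side 280.06658803076857 238.886499978897 894.703416186702
side 276.0121726527429 292.59824067740664 832.5280761171404
wrist 318.77859877132977 226.55326260364805 185.31735015667607
wrist 378.7673695372646 116.69759591929856 154.208237468209
wrist 490.7334888605361 234.47400672634538 204.10896819824913
top 210.38873688346195 129.94624469453174 949.4549504742849
top 223.24789856709805 159.53343374485547 928.8004252860921
top 172.3458560859165 171.31855690777095 958.7764901206253
218 [array([612.6, 271.2,  -1.4]), array([546.1, 273.5, 190.9]), array([546.7, 280.7, 186.4])] [65 42 42]
222 [array([619.1, 272. ,  -1.3]), array([546.3, 273.5, 200.7]), array([546.1, 280.2, 198.5])] [67 45 46]
226 [array([625.6, 272.9,  -1.1]), array([548.6, 273.8, 203.8]), array([548.1, 280.4, 202.6])] [131  53  54]
230 [array([520.8, 265.3, 286.8]), array([519.9, 269.4, 287.7]), array([520.1, 273.6, 285.8])] [101  50  48]
235 [array([520.8, 265.5, 293.6]), array([520.4, 269.4, 293.3]), array([519.4, 273.2, 294.3])] [39 40 41]
240 [array([520.7, 265.6, 300.1]), array([520.5, 269.4, 299.3]), array([519.4, 273. , 300.7])] [38 37 36]
250 [array([520.5, 265.8, 311.2]), array([520.7, 269.3, 309.7]), array([520. , 272.8, 310.3])] [37 39 37]
```

View pics/w1z.png

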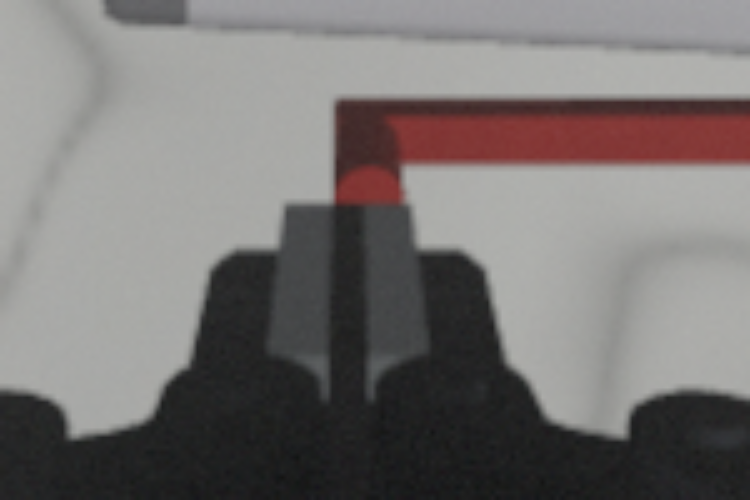

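View pics/s2z.png

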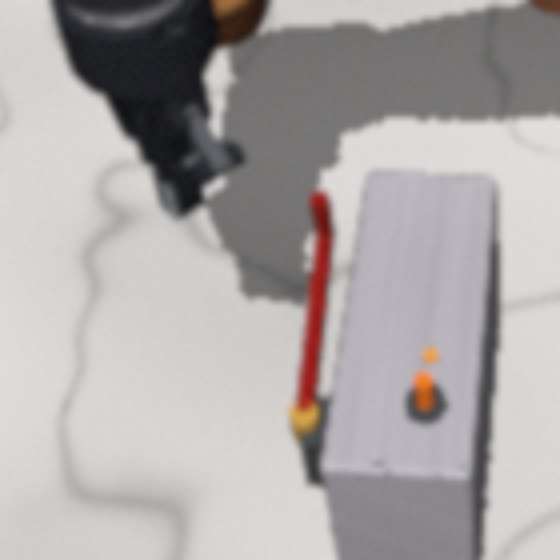

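```bash
python3 - <<'E'
from h import *
np.set_printoptions(precision=1,suppress=True)
im,W=pts('s2')
m=np.linalg.norm(W[...,:2]-np.array([619.5,308]),axis=-1)<40
m&=(W[...,2]>120)&(W[...,2]<300)
P=W[m]; o=np.argsort(P[:,2])[:8]; print(P[o]); print(np.argwhere(m)[o])
im,W=pts('w2'); print(W[222:232,318])
from h import robot
print({k:np.round(v,2) for k,v in robot.state().items() if k in('finger_gap','ee_pos','orientation','joint_positions')})
E
```

```text
[[620.6 317.6 224.9]
 [619.9 317.9 229. ]
 [621.2 321.  229.2]
 [629.7 314.8 230.3]
 [623.4 320.1 231.2]
 [621.  320.2 231.8]
 [625.9 318.6 232.4]
 [616.4 320.  232.5]]
[[244 244]
 [243 244]
 [244 243]
 [241 240]
 [243 242]
 [243 243]
 [242 241]
 [243 245]]
[[664.2 359.   -2.2]
 [664.6 359.5  -0. ]
 [665.9 361.1  -1.8]
 [666.9 362.2  -2.1]
 [667.6 363.1  -1.1]
 [668.7 364.4  -1.8]
 [669.4 365.2  -0.7]
 [670.8 366.8  -2.4]
 [612.7 299.2 227. ]
 [612.9 299.5 227.6]]
{'joint_positions': array([ 20.9,  29.6,  37.5,  97.8,   0. , -28.8]), 'ee_pos': array([619.3, 308. , 191.1]), 'orientation': array([-24.9,  90. ,  24.7]), 'finger_gap': np.float64(0.07)}
```

```bash
python3 - <<'E'
from h import *
np.set_printoptions(precision=1,suppress=True)
for t,c in(('side0',(182.3,-491.8)),('w1',(531.7,270.7)),('t1',(531.7,270.7))):
    im,W=pts(t); m=(np.linalg.norm(W[...,:2]-np.array(c),axis=-1)<70)&(W[...,2]>190)&(W[...,2]<330); m&=(im.max(-1)<75)
    P=W[m]; o=np.argsort(P[:,2])[:6] if len(P) else []; print(t,P[o])
E
```

```text
side0 [[ 206.  -530.   244.7]
 [ 202.7 -529.6  245.1]
 [ 192.2 -537.9  245.3]
 [ 195.8 -536.2  245.9]
 [ 159.3 -448.9  246.1]
 [ 162.6 -448.3  246.3]]
w1 [[545.1 276.  190. ]
 [545.5 278.7 190.6]
 [547.2 272.8 190.6]
 [546.1 273.5 190.9]
 [545.5 277.8 191. ]
 [548.1 272.  191.2]]
t1 [[547.7 270.1 191.8]
 [549.8 270.  191.8]
 [545.5 272.2 192. ]
 [545.4 274.1 192.9]
 [544.9 275.5 195.9]
 [546.8 271.1 196.5]]
```

```bash
cat >> h.py <<'E'
TO=35.0   # real shut tip lies this far behind reported TCP
def tip(p,R): return np.array(p)+TO*R[:,0]   # reported TCP for wanted real tip
E
python3 - <<'E'
from h import *
R=Rt(98); print(row(tip(push(-82,120,23,226),R),R)); 
P0=(tip(push(-82,120,23,226),R),R)
print(row(tip(push(-82,120,23,184),R),R,P0))
E
```

```text
[0.0, 1.2, -2.12, 8.34, 0.01, 0.0]
[1.05, 0.0, 0.0, 0.0, 0.0, 0.0]
```

Call:
carry_out(
  increments=[
    [[0,1.2,-2.12,8.34,0,0,-1],[0,1.2,-2.12,8.34,0,0,-1],[0,1.2,-2.12,8.34,0,0,-1],[0,1.2,-2.12,8.34,0,0,-1],[0,1.2,-2.12,8.34,0,0,-1],[0,1.2,-2.12,8.34,0,0,-1],[0,1.2,-2.12,8.34,0,0,-1],[0,1.2,-2.12,8.34,0,0,-1]],
  ],
)

```text
clock: 4.02
ee_pos: [526.8, 273.9, 191.7]
orientation: [10.8, 89.9, 19.0]
contact_force: [-0.2, 0.3, 0.4]
finger_gap: -0.0
```

```bash
python3 - <<'E'
from h import *
st(); R=Rt(98); print(row(tip(push(-82,120,23,184),R),R))
E
```

```text
{'clock': 4.02, 'joint_positions': [21.0, 13.05, 16.31, 93.2, -0.0, 12.84], 'ee_pos': [526.77, 273.88, 191.67], 'orientation': [10.81, 89.94, 18.97], 'contact_force': [-0.18, 0.34, 0.41], 'wrist_torque': [-0.0, 0.02, 0.03], 'finger_gap': -0.05}
[1.07, 0.01, 0.03, 0.03, 0.01, -0.0]
```

Call:
carry_out(
  increments=[
    [[0.5,0,0,0,0,0,-1],[1.0,0,0,0,0,0,-1],[1.05,0,0,0,0,0,-1],[1.05,0,0,0,0,0,-1]],
  ],
)

```text
clock: 4.35
ee_pos: [525.6, 273.6, 147.2]
orientation: [-167.2, 89.8, -159.0]
contact_force: [-1.0, -0.2, -0.2]
finger_gap: -0.2
```

```bash
python3 - <<'E'
from h import *
st(); 
for th in(-82,-76,-70,-64,-58,-52,-46,-40): R=Rt(180+th); print(th,row(tip(push(th,120,17,184),R),R))
E
```

```text
{'clock': 4.35, 'joint_positions': [21.02, 12.83, 10.99, 88.38, 0.0, 12.86], 'ee_pos': [525.64, 273.64, 147.23], 'orientation': [-167.2, 89.78, -159.04], 'contact_force': [-1.04, -0.21, -0.21], 'wrist_torque': [0.0, 0.02, -0.01], 'finger_gap': -0.16}
-82 [-0.05, 0.01, 0.21, 0.03, -0.04, 0.01]
-76 [-0.05, -0.02, 0.52, -1.17, -0.04, 0.01]
-70 [-0.05, -0.02, 0.84, -2.37, -0.04, 0.01]
-64 [-0.05, 0.02, 1.16, -3.57, -0.04, 0.0]
-58 [-0.05, 0.09, 1.47, -4.77, -0.04, 0.0]
-52 [-0.05, 0.19, 1.77, -5.97, -0.04, -0.0]
-46 [-0.05, 0.33, 2.05, -7.17, -0.04, -0.0]
-40 [-0.05, 0.49, 2.33, -8.37, -0.04, -0.01]
```

Call:
carry_out(
  increments=[
    [[-0.05,0,0.21,0,0,0,-1],[-0.05,-0.02,0.52,-1.17,0,0,-1],[-0.05,-0.02,0.84,-2.37,0,0,-1],[-0.05,0.02,1.16,-3.57,0,0,-1],[-0.05,0.09,1.47,-4.77,0,0,-1],[-0.05,0.19,1.77,-5.97,0,0,-1],[-0.05,0.33,2.05,-7.17,0,0,-1],[-0.05,0.49,2.33,-8.37,0,0,-1]],
  ],
)

```text
clock: 5.02
ee_pos: [616.9, 306.9, 152.5]
orientation: [-17.1, 90.0, 33.2]
contact_force: [-1.8, -0.4, 1.0]
finger_gap: 0.0
```

```bash
python3 - <<'E'
from h import *
st(); snap('wrist','w3')
for th in(-40,-34,-28,-22): R=Rt(180+th); print(th,row(tip(push(th,120,17,184),R),R))
E
```

```text
{'clock': 5.02, 'joint_positions': [20.88, 28.19, 31.1, 92.88, 0.01, -29.41], 'ee_pos': [616.85, 306.94, 152.53], 'orientation': [-17.12, 89.98, 33.17], 'contact_force': [-1.76, -0.42, 0.99], 'wrist_torque': [-0.09, 0.34, 0.03], 'finger_gap': 0.01}
-40 [0.07, 0.03, -0.1, 0.1, 0.03, 0.01]
-34 [0.07, 0.0, 0.21, -1.1, 0.03, 0.01]
-28 [0.07, 0.01, 0.53, -2.3, 0.03, 0.01]
-22 [0.07, 0.04, 0.85, -3.5, 0.03, 0.01]
```

View pics/w3.png

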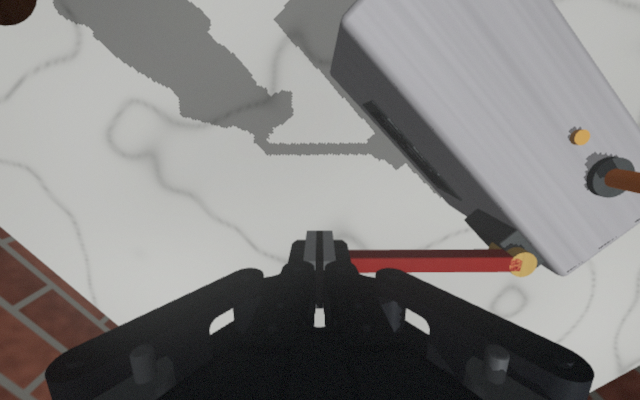

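Call:
carry_out(
  increments=[
    [[0.05,0,0.21,-1.1,0,0,-1],[0.05,0.01,0.53,-2.3,0,0,-1],[0.05,0.01,0.53,-2.3,0,0,-1],[-1.0,0.01,0.1,-2.3,0,0,-1],[-1.0,0.01,0.1,-2.3,0,0,-1]],
  ],
)

```text
clock: 5.48
ee_pos: [619.2, 309.5, 197.4]
orientation: [-46.4, 89.6, 14.9]
contact_force: [0.8, 0.1, 3.7]
finger_gap: -0.1
```

```bash
python3 - <<'E'
from h import *
st()
th=-28
R=Rt(180+th); print(row(tip(push(th,60,26,222),R),R),row(tip(push(th,60,26,160),R),R))
E
```

```text
{'clock': 5.48, 'joint_positions': [21.03, 29.48, 38.03, 98.18, -0.04, -40.21], 'ee_pos': [619.2, 309.46, 197.44], 'orientation': [-46.36, 89.63, 14.88], 'contact_force': [0.81, 0.05, 3.74], 'wrist_torque': [0.11, -0.07, 0.02], 'finger_gap': -0.08}
[0.26, 1.4, 0.25, -0.15, 0.05, 0.05] [1.81, 1.41, 0.24, -0.15, 0.05, 0.05]
```

Call:
carry_out(
  increments=[
    [[0.2,0.8,0.1,0,0,0,-1],[0.25,1.4,0.2,0,0,0,-1],[0.5,1.4,0.2,0,0,0,-1],[1.3,1.4,0.2,0,0,0,-1],[1.8,1.4,0.2,0,0,0,-1],[1.8,1.4,0.2,0,0,0,-1]],
  ],
)

```text
clock: 5.98
ee_pos: [570.1, 342.3, 113.8]
orientation: [145.3, 89.5, -153.3]
contact_force: [0.0, -1.7, -1.1]
finger_gap: -0.0
```

```bash
python3 - <<'E'
from h import *
st(); snap('wrist','w4')
for th,off in((-28,16),(-20,16),(-12,16),(-5,16),(0,16),(4,16),(7,16),(8,14)): R=Rt(180+th); print(th,row(tip(push(th,60,off,162),R),R))
E
```

```text
{'clock': 5.98, 'joint_positions': [25.21, 24.53, 21.77, 87.73, -0.01, -36.12], 'ee_pos': [570.12, 342.27, 113.76], 'orientation': [145.34, 89.5, -153.33], 'contact_force': [0.02, -1.66, -1.08], 'wrist_torque': [-0.06, 0.04, -0.03], 'finger_gap': -0.03}
-28 [-0.27, -0.04, 0.35, -0.13, -0.05, -0.04]
-20 [-0.27, -0.08, 0.56, -1.73, -0.05, -0.04]
-12 [-0.27, -0.09, 0.78, -3.33, -0.05, -0.04]
-5 [-0.27, -0.07, 0.96, -4.73, -0.05, -0.05]
0 [-0.27, -0.05, 1.1, -5.73, -0.04, -0.05]
4 [-0.27, -0.02, 1.2, -6.53, -0.04, -0.05]
7 [-0.27, 0.01, 1.28, -7.13, -0.04, -0.05]
8 [-0.27, 0.05, 1.34, -7.33, -0.04, -0.05]
```

View pics/w4.png

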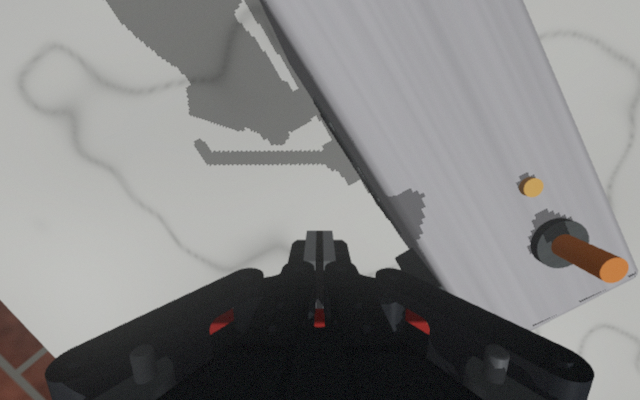

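Call:
carry_out(
  increments=[
    [[-0.2,-0.04,0.35,-0.1,0,0,-1],[-0.25,-0.08,0.56,-1.6,0,0,-1],[-0.25,-0.09,0.78,-3.2,0,0,-1],[-0.25,-0.07,0.96,-4.6,0,0,-1],[-0.25,-0.05,1.1,-5.6,0,0,-1],[-0.25,-0.02,1.2,-6.5,0,0,-1],[-0.25,0.01,1.28,-7.0,0,0,-1],[-0.25,0.01,1.28,-7.0,0,0,-1]],
  ],
)

```text
clock: 6.7
ee_pos: [598.2, 387.2, 131.6]
orientation: [-153.2, 89.8, -56.8]
contact_force: [-1.4, -3.9, -0.2]
finger_gap: 0.1
```

```bash
python3 - <<'E'
from h import *
st(); snap('side','s5'); snap('top','t5')
for th,off in((5,16),(7,16),(8,14)): R=Rt(180+th); print(th,row(tip(push(th,60,off,162),R),R))
np.set_printoptions(precision=1,suppress=True)
for t in('s5',):
    im,W=pts(t);z=W[...,2]; a=im.astype(int); red=(a[...,0]>1.8*a[...,1])&(a[...,0]>1.8*a[...,2])&(z>165)&(z<180)&(W[...,0]>500)&(W[...,0]<700)&(W[...,1]>300)
    A=W[red][:,:2]; c=A.mean(0); d=np.linalg.svd(A-c)[2][0]; print(t,red.sum(),c,np.degrees(np.arctan2(d[1],d[0])))
    m=(z>192)&(z<215)&(W[...,0]>600)&(W[...,0]<680)&(W[...,1]>350); print(W[m].mean(0),m.sum())
E
```

```text
{'clock': 6.7, 'joint_positions': [27.63, 32.15, 34.2, 92.03, -0.22, -68.78], 'ee_pos': [598.22, 387.18, 131.58], 'orientation': [-153.22, 89.78, -56.81], 'contact_force': [-1.44, -3.9, -0.17], 'wrist_torque': [-0.9, 0.3, 0.05], 'finger_gap': 0.11}
5 [0.11, 0.08, -0.03, 0.26, -0.03, 0.02]
7 [0.11, 0.07, 0.02, -0.14, -0.03, 0.02]
8 [0.11, 0.06, 0.1, -0.34, -0.03, 0.02]
s5 276 [594.4 405.8] -172.61449387164728
[631.7 405.3 205.1] 82
```

View pics/s5.png

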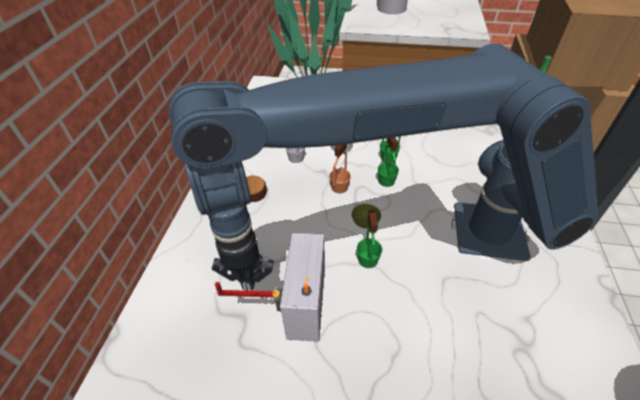

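The hook arm now stands out at about 7.4 degrees, running from (276,293) to (219,288) in the side view. I'll push a little further to confirm that it is on the stop.

Call:
carry_out(
  increments=[
    [[0.05,0.05,0.1,0,0,0,-1],[0.05,0.05,0.22,-0.2,0,0,-1],[0.05,0.05,0.22,-0.2,0,0,-1],[0.05,0.05,0.22,-0.2,0,0,-1]],
  ],
)

```text
clock: 7.13
ee_pos: [598.6, 387.0, 131.6]
orientation: [-161.0, 88.9, -64.0]
contact_force: [1.7, -20.9, 7.3]
finger_gap: -0.3
```

```bash
python3 - <<'E'
from h import *
st()
E
```

```text
{'clock': 7.13, 'joint_positions': [28.03, 32.36, 34.49, 92.17, -1.08, -68.99], 'ee_pos': [598.55, 387.04, 131.61], 'orientation': [-160.97, 88.92, -63.95], 'contact_force': [1.69, -20.92, 7.31], 'wrist_torque': [-4.39, -0.2, -0.04], 'finger_gap': -0.28}
```

It is on the stop: the force rose to 21 N with no further motion. Backing off.

Call:
carry_out(
  increments=[
    [[0,0,-0.3,0,0,0,-1],[0,0,-1.0,0,0,0,-1],[-0.8,0,-1.2,0,0,0,-1],[-1.6,0,-1.3,0,0,0,-1],[-2.6,0,-1.5,0,0,0,-0.2],[-3.2,0,-2.0,0,0,0,0.4],[-3.2,0,-3.0,0,0,0,0.4],[-3.2,0,-3.0,0,0,0,0.4]],
  ],
)

```text
clock: 7.8
ee_pos: [613.3, 273.3, 260.8]
orientation: [-98.7, 89.4, -1.6]
contact_force: [1.1, 1.0, -1.3]
finger_gap: 48.3
```

```bash
python3 - <<'E'
from h import *
st(); snap('side','s6'); snap('wrist','w6')
np.set_printoptions(precision=1,suppress=True)
im,W=pts('s6');z=W[...,2]; a=im.astype(int); red=(a[...,0]>1.8*a[...,1])&(a[...,0]>1.8*a[...,2])&(z>165)&(z<180)&(W[...,0]>500)&(W[...,0]<700)&(W[...,1]>300)
A=W[red][:,:2]; c=A.mean(0); d=np.linalg.svd(A-c)[2][0]; print(red.sum(),c,np.degrees(np.arctan2(d[1],d[0])))
m=(z>192)&(z<215)&(W[...,0]>630)&(W[...,0]<680)&(W[...,1]>380)&(W[...,1]<430); print('pin',W[m].mean(0),m.sum())
from scipy.optimize import least_squares
D=[((2.78,5.61,92.93),(182.24,-491.75,197.45)),((-16.7,-3.54,103.15),(301.11,-231.85,270.83)),((-10.94,.96,101.94),(418.99,28.88,269.49)),((15.4,25.95,100.74),(531.73,270.72,251.09)),((14.07,16.37,92.91),(531.48,269.31,181.67)),((29.65,37.57,97.82),(619.78,308.01,191.48)),((13.05,16.31,93.2),(526.77,273.88,191.67)),((12.83,10.99,88.38),(525.64,273.64,147.23)),((28.19,31.1,92.88),(616.85,306.94,152.53)),((24.53,21.77,87.73),(570.12,342.27,113.76)),((32.15,34.2,92.03),(598.22,387.18,131.58))]
M=[];b=[]
for q,p in D:
    j2,j3,j4=np.radians(q); s=j2-j3; rho=np.sqrt(p[0]**2+p[1]**2-66.9**2)
    M+= [[1,0,np.sin(j2),np.cos(j2),np.cos(s),np.sin(s)],[0,1,np.cos(j2),-np.sin(j2),-np.sin(s),np.cos(s)]]; b+=[rho,p[2]]
x,res,rk,sv=np.linalg.lstsq(np.array(M),np.array(b),rcond=None); print('a0,b0,A,B,C,D',x,np.abs(np.array(M)@x-b).max(),sv)
E
```

```text
{'clock': 7.8, 'joint_positions': [18.41, 28.36, 43.92, 105.01, -0.2, -78.68], 'ee_pos': [613.3, 273.33, 260.81], 'orientation': [-98.72, 89.42, -1.63], 'contact_force': [1.12, 1.0, -1.33], 'wrist_torque': [0.05, -0.05, -0.05], 'finger_gap': 48.3}
252 [598.  406.5] -173.07301773340532
pin [653.4 412.3 202.2] 43
a0,b0,A,B,C,D [  -2.  -226.7  390.1   -0.8  504.1    9.5] 3.351882845808973 [5.7 5.7 0.7 0.7 0.2 0.2]
```

View pics/w6.png

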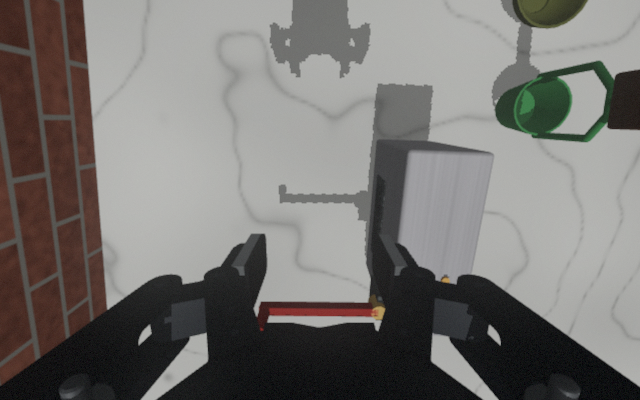

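```bash
python3 - <<'E'
from h import *
G=np.array([461,-116,173]); R=Rt(66.5,25,-23.5); a=R[:,0]; print(a)
hov=G-75*a +np.array([0,0,0]); # real tip 75 behind? 
t=hov+39*a+19*a
print('hover rep TCP',t,row(t,R)); 
R1=Rt(125,15,0); print(row([600,130,270],R1), 'then', row(t,R,(np.array([600,130,270]),R1)))
E
```

```text
[ 0.38756633 -0.16851864 -0.90630779]
hover rep TCP [ 454.41137231 -113.13518315  188.40723238] [1.69, 5.13, -9.2, 23.69, -2.92, -5.25]
[-0.32, 0.74, -3.62, 12.37, -1.23, -2.85] then [1.03, -2.66, -6.8, 11.39, -1.45, -2.2]
```

Call:
carry_out(
  increments=[
    [[-0.3,0.7,-3.6,12.4,-1.2,-2.9,1],[-0.3,0.7,-3.6,12.4,-1.2,-2.9,1],[-0.3,0.7,-3.6,12.4,-1.2,-2.9,1],[-0.3,0.7,-3.6,12.4,-1.2,-2.9,1],[-0.3,0.7,-3.6,12.4,-1.2,-2.9,1],[-0.3,0.7,-3.6,12.4,-1.2,-2.9,1],[-0.3,0.7,-3.6,12.4,-1.2,-2.9,1],[-0.3,0.7,-3.6,12.4,-1.2,-2.9,1]],
  ],
)

```text
clock: 8.57
ee_pos: [601.0, 133.0, 267.4]
orientation: [-39.0, 76.4, 2.3]
contact_force: [-0.3, -0.1, 0.0]
finger_gap: 85.2
```

```bash
python3 - <<'E'
from h import *
st(); G=np.array([461,-116,173]); R=Rt(66.5,25,-23.5); a=R[:,0]
t=G-17*a+np.array([0,0,15]); print(t,row(t,R))
E
```

```text
{'clock': 8.57, 'joint_positions': [6.85, 1.52, 10.85, 85.74, -1.08, -34.57], 'ee_pos': [600.98, 132.95, 267.43], 'orientation': [-39.0, 76.36, 2.28], 'contact_force': [-0.3, -0.07, 0.02], 'wrist_torque': [-0.0, 0.27, -0.0], 'finger_gap': 85.18}
[ 454.41137231 -113.13518315  203.40723238] [0.63, -2.04, -7.02, 12.63, -1.6, -2.46]
```

Call:
carry_out(
  increments=[
    [[0.6,-2.0,-7.0,12.6,-1.6,-2.5,1],[0.6,-2.0,-7.0,12.6,-1.6,-2.5,1],[0.6,-2.0,-7.0,12.6,-1.6,-2.5,1],[0.6,-2.0,-7.0,12.6,-1.6,-2.5,1],[0.6,-2.0,-7.0,12.6,-1.6,-2.5,1],[0.6,-2.0,-7.0,12.6,-1.6,-2.5,1],[0.6,-2.0,-7.0,12.6,-1.6,-2.5,1],[0.6,-2.0,-7.0,12.6,-1.6,-2.5,1]],
  ],
)

```text
clock: 9.23
ee_pos: [450.9, -119.3, 202.5]
orientation: [-5.2, 66.1, -21.7]
contact_force: [1.2, -0.1, -1.5]
finger_gap: 85.2
```

Call:
carry_out(
  increments=[
    [[0,0,0,0.8,0,0,1],[0,0,0,0.8,0,0,1]],
  ],
)

```text
clock: 9.4
ee_pos: [454.8, -113.3, 205.2]
orientation: [-0.9, 65.9, -20.5]
contact_force: [0.1, 0.3, 0.1]
finger_gap: 85.1
```

```bash
python3 - <<'E'
from h import *
st(); R=Rt(66.5,25,-23.5); p,R0=pose(); print(R0.round(3)); print(R.round(3))
snap('wrist','w7')
E
```

```text
{'clock': 9.4, 'joint_positions': [-22.96, -35.04, -27.93, 73.03, 1.02, -3.15], 'ee_pos': [454.81, -113.31, 205.2], 'orientation': [-0.88, 65.9, -20.47], 'contact_force': [0.1, 0.3, 0.15], 'wrist_torque': [0.16, 0.37, 0.03], 'finger_gap': 85.09}
[[ 0.383  0.337  0.86 ]
 [-0.143  0.942 -0.305]
 [-0.913 -0.006  0.408]]
[[ 0.388  0.399  0.831]
 [-0.169  0.917 -0.361]
 [-0.906  0.     0.423]]
```

View pics/w7.png

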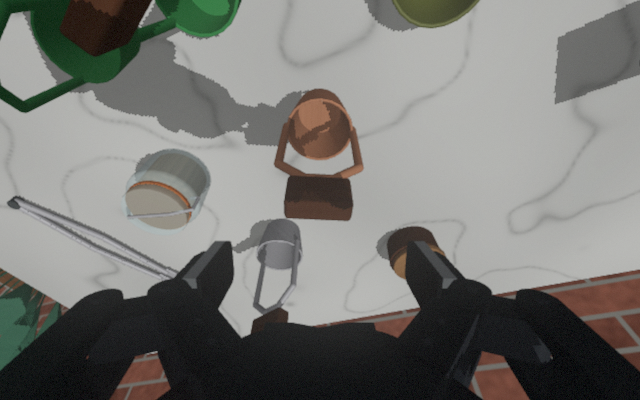

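The wrist view shows the copper grip at (318,198) between the open fingers, with the bucket behind it at (320,125).

```bash
python3 - <<'E'
from h import *
np.set_printoptions(precision=1,suppress=True)
im,W=pts('w7'); x,y,z=[W[...,i] for i in range(3)]
near=np.hypot(x-461,y+116)<50
g=near&(z>177); A=W[g]; print(g.sum(),A.mean(0),A[:,2].max())
r=cv2.minAreaRect(A[:,:2].astype(np.float32)); print(r)
g=near&(z>152); A=W[g]; r=cv2.minAreaRect(A[:,:2].astype(np.float32)); print(r, A[:,2].max())
bk=near&(z>80)&(z<97)
print('rim',cv2.minEnclosingCircle(W[bk][:,:2].astype(np.float32)))
p,R=pose()
# finger tips in tool frame
T=(W-p)@R
dark=(im.max(-1)<80)&(abs(T[...,0]+45)<25)&(abs(T[...,1])<60)&(abs(T[...,2])<25)&(abs(T[...,1])>38)
print(dark.sum(), T[dark].max(0),T[dark].min(0), np.percentile(T[dark],[50,95,98],axis=0))
E
```

```text
1834 [ 453.9 -115.8  197. ] 273.40543973304113
((453.0277099609375, -112.8268051147461), (86.58177947998047, 35.64269256591797), 69.41378784179688)
((453.0277099609375, -112.8268051147461), (86.58177947998047, 35.64269256591797), 69.41378784179688) 273.40543973304113
rim ((459.54144287109375, -115.96524047851562), 39.72709655761719)
2520 [-44.2  55.5  10.5] [-70.  -57.2 -13.3] [[-60.5  41.6  -6.9]
 [-48.1  48.    7.4]
 [-46.8  53.6   8.6]]
```

```bash
python3 - <<'E'
from h import *
np.set_printoptions(precision=1,suppress=True)
im,W=pts('w7'); x,y,z=[W[...,i] for i in range(3)]
near=np.hypot(x-461,y+116)<45
for lo in(181,150):
    g=near&(z>lo)&(z<189); A=W[g]; r=cv2.minAreaRect(A[:,:2].astype(np.float32)); d=np.linalg.svd(A[:,:2]-A[:,:2].mean(0),full_matrices=False)[2][0]; print(g.sum(),A.mean(0),r,np.degrees(np.arctan2(d[1],d[0])))
R=Rt(66.5,25,-23.5); a=R[:,0]
# real tip (gap50) ~40 behind TCP ; want tip z=157 with axis through G height
for G in([461,-116,173],):
    t=np.array(G)+(19+39)*a; print(t, row(t,R)); 
    t2=np.array(G)-25*a+58*a; print(t2,row(t2,R))
E
```

```text
1134 [ 459.8 -116.2  182.2] ((460.3374938964844, -116.2610855102539), (48.630428314208984, 17.717119216918945), 66.9975357055664) -112.61723174173194
2805 [ 455.6 -114.6  173.4] ((460.11224365234375, -116.25373840332031), (50.169883728027344, 18.95515251159668), 67.88312530517578) 67.31220511766129
[ 483.5 -125.8  120.4] [2.26, -0.05, -0.16, 0.77, -0.18, -0.26]
[ 473.8 -121.6  143.1] [1.63, -0.04, -0.17, 0.77, -0.18, -0.26]
```

Call:
carry_out(
  increments=[
    [[0.3,-0.05,-0.17,0.7,-0.18,-0.26,1],[0.9,-0.05,-0.17,0.7,-0.18,-0.26,1],[1.6,-0.05,-0.17,0.7,-0.18,-0.26,1],[2.1,-0.05,-0.17,0.7,-0.18,-0.26,1],[2.25,-0.05,-0.17,0.7,-0.18,-0.26,1],[2.25,-0.05,-0.17,0.7,-0.18,-0.26,1]],
  ],
)

```text
clock: 9.95
ee_pos: [482.2, -124.4, 117.5]
orientation: [-0.5, 65.3, -23.5]
contact_force: [0.3, 0.4, -0.2]
finger_gap: 85.5
```

```bash
python3 - <<'E'
from h import *
st(); snap('wrist','w8'); snap('side','s8')
R=Rt(67,25,-23); a=R[:,0]; t=np.array([460.3,-116.3,172.5])+58*a; print(t,row(t,R))
E
```

```text
{'clock': 9.95, 'joint_positions': [-21.64, -31.53, -36.13, 60.72, -0.78, 1.22], 'ee_pos': [482.21, -124.41, 117.49], 'orientation': [-0.47, 65.31, -23.5], 'contact_force': [0.27, 0.38, -0.25], 'wrist_torque': [0.19, 0.39, 0.03], 'finger_gap': 85.48}
[ 482.86328534 -125.8775464   119.93414835] [0.02, -0.02, -0.03, -0.01, 0.0, 0.05]
```

View pics/w8.png

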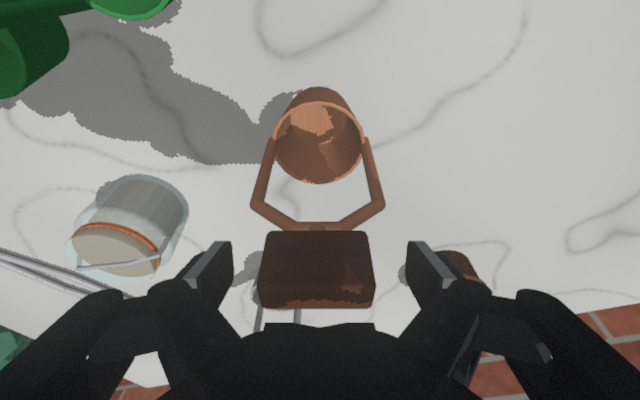

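View pics/s8.png

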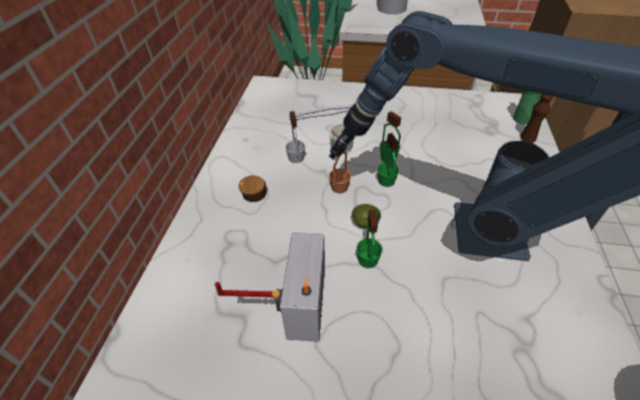

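The fingers straddle the grip, which spans (262–375, 232–307) in the wrist view, so I'll close.

Call:
carry_out(
  increments=[
    [[0,0,0,0,0,0,-1],[0,0,0,0,0,0,-1],[0,0,0,0,0,0,-1],[0,0,0,0,0,0,-1],[0,0,0,0,0,0,-1],[0,0,0,0,0,0,-1]],
  ],
)

```text
clock: 10.55
ee_pos: [484.3, -126.6, 122.3]
orientation: [-0.4, 64.8, -23.6]
contact_force: [-0.4, -0.8, 3.7]
finger_gap: 48.8
```

```bash
python3 - <<'E'
from h import *
st(); p,R=pose(); print(row(p+[0,0,95],R))
E
```

```text
{'clock': 10.55, 'joint_positions': [-21.76, -31.74, -35.92, 60.63, -0.8, 1.27], 'ee_pos': [484.34, -126.57, 122.25], 'orientation': [-0.43, 64.8, -23.65], 'contact_force': [-0.42, -0.79, 3.7], 'wrist_torque': [0.06, 0.03, -0.0], 'finger_gap': 48.81}
[-2.15, -0.01, 1.01, 0.0, 0.0, 0.0]
```

Call:
carry_out(
  increments=[
    [[-0.2,0,0.1,0,0,0,-1],[-0.6,0,0.28,0,0,0,-1],[-1.1,0,0.52,0,0,0,-1],[-1.6,0,0.75,0,0,0,-1],[-2.0,0,0.94,0,0,0,-1],[-2.15,0,1.0,0,0,0,-1],[-2.15,0,1.0,0,0,0,-1]],
  ],
)

```text
clock: 11.13
ee_pos: [483.2, -125.6, 215.9]
orientation: [-0.4, 65.0, -23.6]
contact_force: [-0.4, -0.4, -3.3]
finger_gap: 49.5
```

```bash
python3 - <<'E'
from h import *
st(); snap('wrist','w9'); snap('side','s9')
np.set_printoptions(precision=1,suppress=True)
im,W=pts('w9'); p,R=pose()
x,y,z=[W[...,i] for i in range(3)]
g=(np.hypot(x-460,y+116)<50)&(im[...,0].astype(int)>im[...,2]+15)&(z>60)
for lo,hi in((165,190),(265,285),(130,160),(60,130)):
    m=g&(z>lo)&(z<hi); 
    if m.sum()>5: print(lo,m.sum(),W[m].mean(0),W[m].min(0),W[m].max(0),cv2.minAreaRect(W[m][:,:2].astype(np.float32)))
E
```

```text
{'clock': 11.13, 'joint_positions': [-21.7, -30.72, -24.56, 71.2, -0.82, 1.32], 'ee_pos': [483.2, -125.64, 215.87], 'orientation': [-0.43, 65.02, -23.63], 'contact_force': [-0.43, -0.41, -3.25], 'wrist_torque': [0.34, 0.68, 0.04], 'finger_gap': 49.51}
165 449 [ 457.7 -114.4  178.1] [ 442.  -151.9  165.2] [473.8 -79.  190. ] ((458.51861572265625, -115.58700561523438), (78.52875518798828, 5.564355850219727), 67.07833862304688)
265 4670 [ 455.9 -114.1  273.3] [ 442.8 -140.7  265. ] [477.3 -90.8 281.1] ((459.5735778808594, -115.49861145019531), (49.1312370300293, 18.658401489257812), 66.24027252197266)
130 2715 [ 464.2 -117.7  142.3] [ 424.3 -151.5  130. ] [495.9 -79.  160. ] ((460.0906677246094, -115.61551666259766), (70.9250717163086, 71.01210021972656), 34.018192291259766)
60 4104 [ 467.1 -118.9  106.7] [ 427.  -146.7   94.1] [491.  -85.3 130. ] ((458.97576904296875, -115.70750427246094), (60.586395263671875, 63.97319412231445), 79.43506622314453)
```

View pics/w9.png

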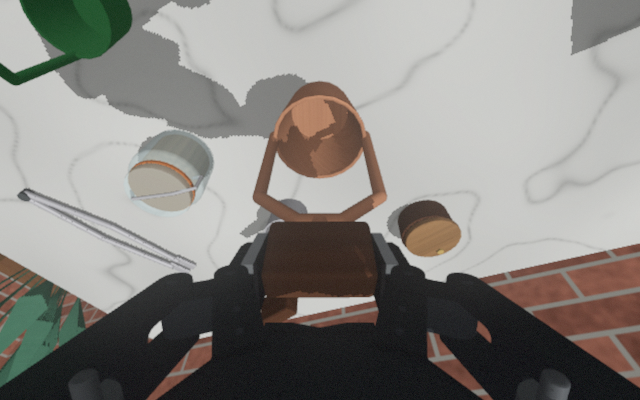

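View pics/s9.png

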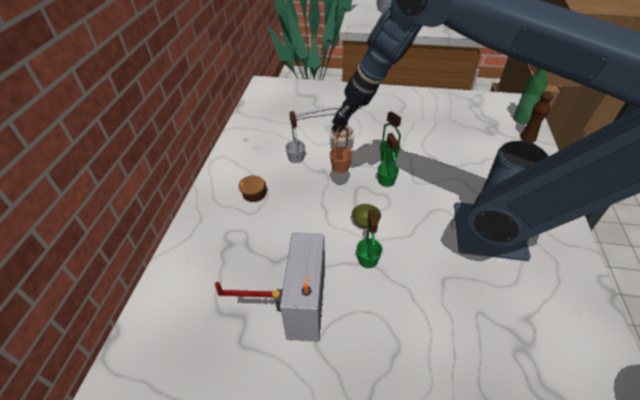

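```bash
cat >> h.py <<'E'
def pail(ax,m,td,tilt=25,de=25.4,dz=30.4):
    t=np.radians(td); e=np.array([np.cos(t),np.sin(t)])
    return np.r_[np.array(ax)+de*e,m+dz], Rt(td+90,tilt,td)
E
python3 - <<'E'
from h import *
print(row(*pail((575,70),186,-10)))
E
```

```text
[0.24, 5.55, 0.8, -2.39, -0.06, 1.15]
```

Call:
carry_out(
  increments=[
    [[0.03,0.3,0.05,-0.2,0,0.1,-1],[0.05,1.0,0.14,-0.5,0,0.2,-1],[0.08,1.8,0.26,-0.8,0,0.4,-1],[0.12,2.6,0.38,-1.2,0,0.6,-1],[0.16,3.5,0.5,-1.6,0,0.8,-1],[0.2,4.4,0.65,-2.0,0,1.0,-1],[0.23,5.2,0.75,-2.3,0,1.1,-1],[0.24,5.5,0.8,-2.4,0,1.15,-1]],
  ],
)

```text
clock: 11.9
ee_pos: [600.1, 67.4, 215.0]
orientation: [0.1, 65.4, -9.5]
contact_force: [-0.5, -0.2, -4.0]
finger_gap: 49.2
```

```bash
python3 - <<'E'
from h import *
st();print(row(*pail((695,270),186,7)))
E
```

```text
{'clock': 11.9, 'joint_positions': [3.06, -13.21, -12.01, 67.11, -5.22, 11.6], 'ee_pos': [600.06, 67.4, 215.03], 'orientation': [0.1, 65.38, -9.55], 'contact_force': [-0.54, -0.17, -4.04], 'wrist_torque': [0.16, 0.69, -0.1], 'finger_gap': 49.2}
[0.85, 5.57, 1.92, -3.02, -0.07, 1.39]
```

Call:
carry_out(
  increments=[
    [[0.1,0.5,0.2,-0.3,0,0.1,-1],[0.2,1.2,0.4,-0.7,0,0.3,-1],[0.3,2.0,0.7,-1.1,0,0.5,-1],[0.42,2.8,1.0,-1.5,0,0.7,-1],[0.55,3.7,1.3,-2.0,0,0.9,-1],[0.7,4.6,1.6,-2.5,0,1.15,-1],[0.8,5.3,1.85,-2.9,0,1.3,-1],[0.85,5.57,1.92,-3.0,0,1.4,-1]],
  ],
)

```text
clock: 12.57
ee_pos: [721.5, 271.5, 216.0]
orientation: [0.1, 65.3, 6.9]
contact_force: [-0.2, 0.1, -3.5]
finger_gap: 48.8
```

```bash
python3 - <<'E'
from h import *
st();print(row(*pail((534+165*.9928,396.3+165*.12),184,6.9)))
E
```

```text
{'clock': 12.57, 'joint_positions': [17.66, 11.39, 12.38, 66.71, -4.46, 9.86], 'ee_pos': [721.53, 271.51, 216.03], 'orientation': [0.08, 65.34, 6.92], 'contact_force': [-0.18, 0.11, -3.53], 'wrist_torque': [-0.06, 0.6, -0.02], 'finger_gap': 48.79}
[0.24, 3.66, 0.42, -0.01, -0.07, -0.0]
```

Call:
carry_out(
  increments=[
    [[0.05,0.5,0.1,0,0,0,-1],[0.1,1.2,0.25,0,0,0,-1],[0.15,2.0,0.35,0,0,0,-1],[0.2,2.7,0.42,0,0,0,-1],[0.22,3.3,0.42,0,0,0,-1],[0.22,3.65,0.42,0,0,0,-1],[0.22,3.65,0.42,0,0,0,-1]],
  ],
)

```text
clock: 13.15
ee_pos: [720.9, 418.6, 215.0]
orientation: [-0.1, 65.4, 6.8]
contact_force: [-0.1, -0.2, -4.3]
finger_gap: 49.3
```

```bash
python3 - <<'E'
from h import *
st(); snap('wrist','w10'); snap('side','s10')
np.set_printoptions(precision=1,suppress=True)
im,W=pts('w10'); p,R=pose()
x,y,z=[W[...,i] for i in range(3)]; a=im.astype(int)
g=(np.hypot(x-698,y-416)<55)&(a[...,0]>a[...,2]+15)&(z>60)
for lo,hi in((262,285),(138,155)):
    m=g&(z>lo)&(z<hi)
    print(lo,m.sum(),W[m].mean(0),cv2.minAreaRect(W[m][:,:2].astype(np.float32)))
print(np.degrees(np.arctan2(R[1,1],R[0,1])))
E
```

```text
{'clock': 13.15, 'joint_positions': [29.37, 23.38, 27.17, 70.9, -9.19, 20.65], 'ee_pos': [720.9, 418.63, 215.03], 'orientation': [-0.06, 65.42, 6.8], 'contact_force': [-0.08, -0.22, -4.26], 'wrist_torque': [-0.12, 0.76, 0.01], 'finger_gap': 49.34}
262 5302 [691.3 414.9 272. ] ((689.8756103515625, 415.1789855957031), (30.80651092529297, 99.83234405517578), 6.806478023529053)
138 1712 [699.5 416.2 144.5] ((695.3804321289062, 415.97784423828125), (71.11689758300781, 70.56983184814453), 35.48426818847656)
96.63255254499904
```

View pics/w10.png

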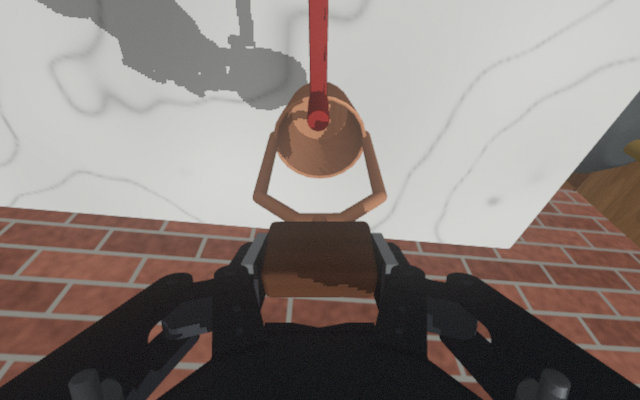

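View pics/s10.png

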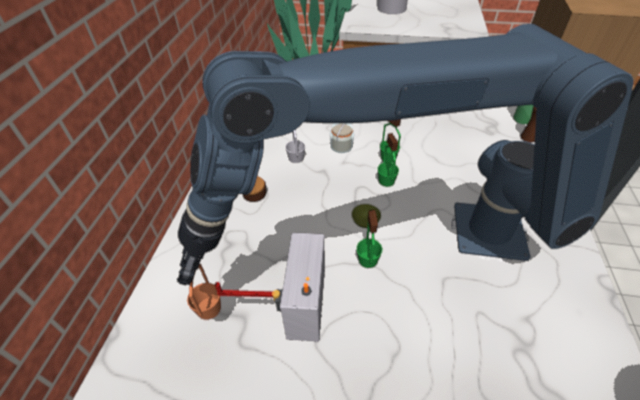

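The wrist view shows the pin at (318,120) lined up with the loop's centre, and the bucket below it. I'll thread the loop inward along the arm.

```bash
python3 - <<'E'
from h import *
p,R=pose()
for d in(40,102): print(d,row(p+np.array([-.9928*d,-.12*d,0]),R))
E
```

```text
40 [-0.42, -0.0, -0.91, 0.0, 0.0, 0.0]
102 [-1.06, -0.01, -2.32, 0.0, 0.0, 0.0]
```

Call:
carry_out(
  increments=[
    [[-0.1,0,-0.22,0,0,0,-1],[-0.25,0,-0.55,0,0,0,-1],[-0.42,0,-0.92,0,0,0,-1],[-0.6,0,-1.31,0,0,0,-1],[-0.78,0,-1.7,0,0,0,-1],[-0.95,0,-2.08,0,0,0,-1],[-1.06,0,-2.32,0,0,0,-1],[-1.06,0,-2.32,0,0,0,-1]],
  ],
)

```text
clock: 13.92
ee_pos: [620.0, 401.8, 218.2]
orientation: [-0.2, 65.2, 6.4]
contact_force: [-0.0, -0.6, -4.1]
finger_gap: 49.1
```

```bash
python3 - <<'E'
from h import *
st(); snap('wrist','w11'); snap('side','s11')
p,R=pose()
for d in(40,50,56): print(d,row(p+np.array([0,0,-d]),R))
E
```

```text
{'clock': 13.92, 'joint_positions': [32.79, 9.03, 10.07, 68.57, -10.74, 24.06], 'ee_pos': [619.98, 401.83, 218.16], 'orientation': [-0.2, 65.22, 6.4], 'contact_force': [-0.01, -0.56, -4.11], 'wrist_torque': [-0.02, 0.8, 0.03], 'finger_gap': 49.11}
40 [0.91, 0.0, -0.42, 0.0, 0.0, 0.0]
50 [1.13, 0.0, -0.53, 0.0, 0.0, 0.0]
56 [1.27, 0.0, -0.59, 0.0, 0.0, 0.0]
```

View pics/w11.png

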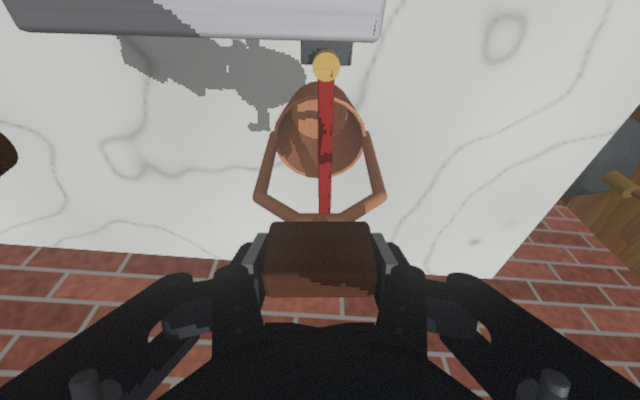

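View pics/s11.png

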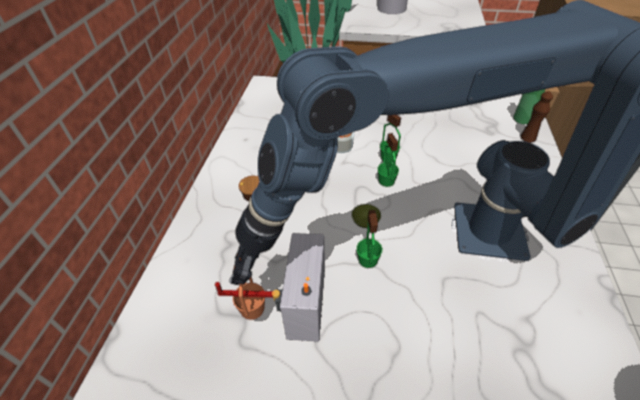

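Threaded: the arm now passes through the loop at (324,200) and the pin is hidden on the near side of the bail. I'll shift about 4 mm sideways and lower.

Call:
carry_out(
  increments=[
    [[0.2,0.05,-0.1,0,0,0,-1],[0.45,0.1,-0.21,0,0,0,-1],[0.7,0.1,-0.33,0,0,0,-1],[0.95,0.1,-0.44,0,0,0,-1],[1.13,0.1,-0.53,0,0,0,-1],[1.2,0.1,-0.56,0,0,0,-1],[1.2,0.1,-0.56,0,0,0,-1]],
  ],
)

```text
clock: 14.6
ee_pos: [620.5, 407.1, 162.6]
orientation: [-0.3, 65.3, 6.3]
contact_force: [-0.5, -0.1, -4.3]
finger_gap: 49.0
```

```bash
python3 - <<'E'
from h import *
st(); snap('wrist','w12')
p,R=pose()
for d in(4,8): print(d,row(p+np.array([0,0,-d]),R))
E
```

```text
{'clock': 14.6, 'joint_positions': [33.17, 9.63, 4.46, 62.51, -10.88, 24.38], 'ee_pos': [620.49, 407.09, 162.57], 'orientation': [-0.3, 65.3, 6.34], 'contact_force': [-0.51, -0.12, -4.33], 'wrist_torque': [-0.14, 0.74, 0.01], 'finger_gap': 49.04}
4 [0.09, 0.0, -0.04, 0.0, 0.0, 0.0]
8 [0.18, 0.0, -0.08, 0.0, 0.0, 0.0]
```

View pics/w12.png

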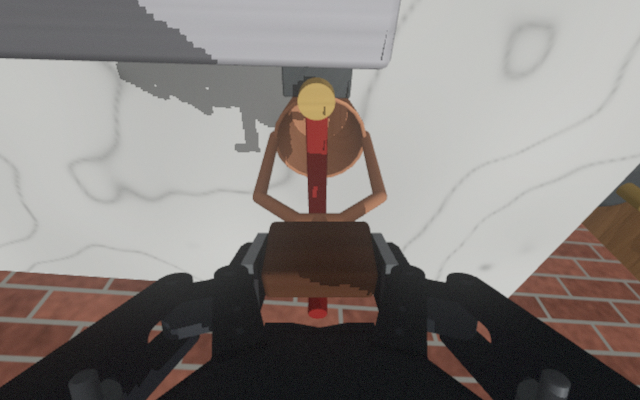

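Call:
carry_out(
  increments=[
    [[0.05,0,-0.02,0,0,0,-1],[0.09,0,-0.04,0,0,0,-1],[0.09,0,-0.04,0,0,0,-1]],
  ],
)

```text
clock: 14.9
ee_pos: [621.9, 408.1, 162.5]
orientation: [0.0, 65.0, 6.7]
contact_force: [-0.9, 0.5, -4.0]
finger_gap: 49.1
```

```bash
python3 - <<'E'
from h import *
st()
E
```

```text
{'clock': 14.9, 'joint_positions': [33.18, 9.55, 4.26, 62.08, -10.87, 24.38], 'ee_pos': [621.9, 408.06, 162.53], 'orientation': [0.03, 65.02, 6.65], 'contact_force': [-0.9, 0.52, -4.0], 'wrist_torque': [-0.1, 0.74, -0.04], 'finger_gap': 49.06}
```

Call:
carry_out(
  increments=[
    [[0.05,0,-0.02,0,0,0,-1],[0.09,0,-0.04,0,0,0,-1],[0.09,0,-0.04,0,0,0,-1],[0.09,0,-0.04,0,0,0,-1]],
  ],
)

```text
clock: 15.23
ee_pos: [622.2, 408.1, 159.1]
orientation: [0.1, 65.0, 6.7]
contact_force: [-0.3, 0.0, -1.0]
finger_gap: 49.7
```

```bash
python3 - <<'E'
from h import *
st()
E
```

```text
{'clock': 15.23, 'joint_positions': [33.17, 9.57, 3.88, 61.63, -10.88, 24.38], 'ee_pos': [622.21, 408.14, 159.08], 'orientation': [0.06, 64.97, 6.67], 'contact_force': [-0.3, 0.05, -0.98], 'wrist_torque': [-0.15, 0.7, 0.01], 'finger_gap': 49.73}
```

Contact: the load has moved to the hook, with force z going from -4 to -1 N. Releasing and backing out along the tool axis.

Call:
carry_out(
  increments=[
    [[0.02,0,-0.01,0,0,0,-1],[0.02,0,-0.01,0,0,0,0.4],[0.02,0,-0.01,0,0,0,0.9],[0.02,0,-0.01,0,0,0,0.9],[0.02,0,-0.01,0,0,0,0.9],[0.02,0,-0.01,0,0,0,0.9]],
  ],
)

```text
clock: 15.73
ee_pos: [622.0, 408.0, 157.4]
orientation: [0.0, 65.0, 6.6]
contact_force: [0.0, 0.7, 0.3]
finger_gap: 81.1
```

```bash
python3 - <<'E'
from h import *
st(); snap('wrist','w13')
E
```

```text
{'clock': 15.73, 'joint_positions': [33.17, 9.61, 3.75, 61.53, -10.88, 24.38], 'ee_pos': [621.96, 407.97, 157.36], 'orientation': [0.0, 65.03, 6.61], 'contact_force': [0.05, 0.75, 0.29], 'wrist_torque': [-0.06, 0.46, -0.0], 'finger_gap': 81.06}
```

View pics/w13.png

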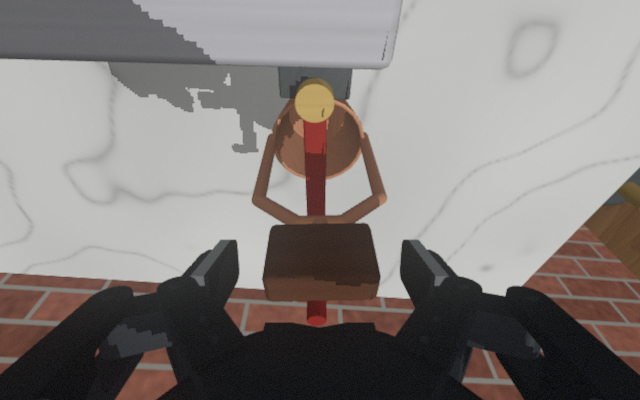

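The pail is free of the fingers and hangs on the arm: grip at (321,262), pin visible at (317,318). Retreating.

Call:
carry_out(
  increments=[
    [[-0.3,0,0,0,0,0,1],[-0.8,0,0,0,0,0,1],[-1.4,0,0,0,0,0,1],[-2.1,0,0,0,0,0,1],[-3.0,0,0,0,0,0,1],[-3.5,0,0,0,0,0,1],[-3.5,0,0,0,0,0,1]],
  ],
)

```text
clock: 16.37
ee_pos: [563.9, 402.9, 294.3]
orientation: [0.8, 64.4, 7.4]
contact_force: [0.5, 0.9, 1.5]
finger_gap: 85.1
```

```bash
python3 - <<'E'
from h import *
st(); snap('wrist','w14'); snap('side','s14')
np.set_printoptions(precision=1,suppress=True)
im,W=pts('w14'); x,y,z=[W[...,i] for i in range(3)]; a=im.astype(int)
near=(np.hypot(x-594,y-403)<50)&(a[...,0]>a[...,2]+12)
for lo,hi in((195,228),(85,100)):
    m=near&(z>lo)&(z<hi); print(lo,m.sum(),W[m].mean(0),W[m][:,2].max(),cv2.minAreaRect(W[m][:,:2].astype(np.float32)))
im,W=pts('s14');z=W[...,2]; a=im.astype(int); red=(a[...,0]>1.8*a[...,1])&(a[...,0]>1.8*a[...,2])&(z>168)&(z<180)&(W[...,0]>500)&(W[...,0]<700)&(W[...,1]>300)
A=W[red][:,:2]; c=A.mean(0); d=np.linalg.svd(A-c)[2][0]; print('arm',red.sum(),c,np.degrees(np.arctan2(d[1],d[0])))
E
python3 -c "
import cv2
b=cv2.imread('pics/s14.png');cv2.imwrite('pics/s14z.png',cv2.resize(b[190:350,190:350],None,fx=3.7,fy=3.7))"
```

```text
{'clock': 16.37, 'joint_positions': [35.96, 3.28, 12.29, 76.16, -11.92, 26.94], 'ee_pos': [563.91, 402.94, 294.29], 'orientation': [0.84, 64.38, 7.44], 'contact_force': [0.52, 0.94, 1.48], 'wrist_torque': [-0.03, 0.41, 0.04], 'finger_gap': 85.05}
195 1474 [592.4 405.3 213.2] 221.06541300188124 ((596.4938354492188, 405.6948547363281), (18.531658172607422, 49.122528076171875), 6.61794376373291)
85 434 [601.5 404.6  89.7] 99.82082830546358 ((597.1358032226562, 404.1463317871094), (70.6485366821289, 70.57398986816406), 49.51261901855469)
arm 189 [595.5 406. ] -172.9534850391889
```

View pics/w14.png

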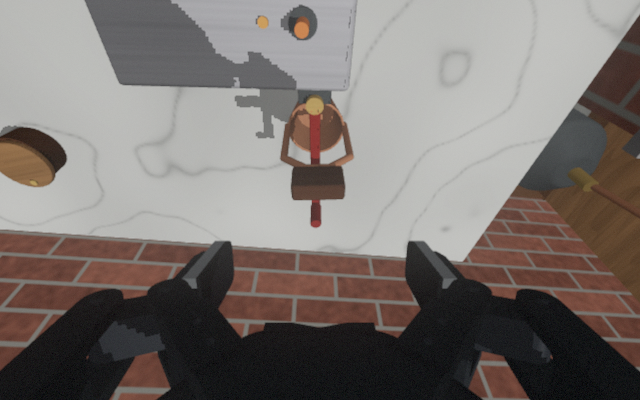

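View pics/s14z.png

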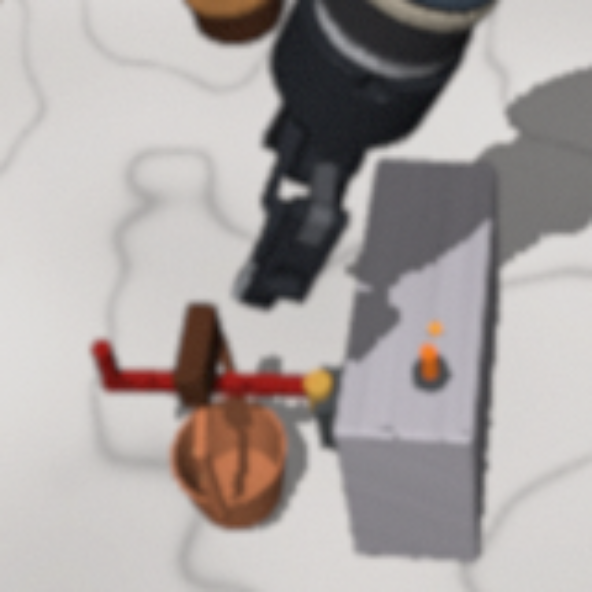

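The pail hangs upright between the box and the tip, with grip and bucket centres agreeing to about 2 mm, and the arm is still at 7.0 degrees. I'll retreat further and check once more.

Call:
carry_out(
  increments=[
    [[-0.5,0,0,0,0,0,1],[-1.2,0,0,0,0,0,1],[-2.0,0,0,0,0,0,1],[-2.0,0,0,0,0,0,1],[-2.0,0,0,0,0,0,1],[-2.0,0,0,0,0,0,1],[-2.0,0,0,0,0,0,1],[-2.0,0,0,0,0,0,1]],
  ],
)

```text
clock: 17.13
ee_pos: [529.4, 396.7, 353.2]
orientation: [-0.4, 65.3, 6.3]
contact_force: [0.6, 0.6, -0.7]
finger_gap: 85.2
```

```bash
python3 - <<'E'
from h import *
st(); snap('wrist','w15'); snap('top','t15')
np.set_printoptions(precision=1,suppress=True)
im,W=pts('w15'); x,y,z=[W[...,i] for i in range(3)]; a=im.astype(int)
near=(np.hypot(x-594,y-403)<50)&(a[...,0]>a[...,2]+12)
for lo,hi in((195,228),(85,100)):
    m=near&(z>lo)&(z<hi); print(lo,m.sum(),W[m].mean(0),W[m][:,2].max(),cv2.minAreaRect(W[m][:,:2].astype(np.float32)))
im,W=pts('t15'); x,y,z=[W[...,i] for i in range(3)]
g2=(z>180)&(abs(x-632)<45)&(abs(y+242)<45); print('steel',cv2.minAreaRect(W[g2][:,:2].astype(np.float32)))
robot.close_job()
E
```

```text
{'clock': 17.13, 'joint_positions': [37.6, 2.69, 19.03, 84.9, -12.55, 28.6], 'ee_pos': [529.37, 396.69, 353.18], 'orientation': [-0.36, 65.31, 6.26], 'contact_force': [0.57, 0.64, -0.7], 'wrist_torque': [0.0, 0.44, 0.0], 'finger_gap': 85.24}
195 895 [592.5 405.4 213.5] 220.6430595019184 ((596.438232421875, 406.0243225097656), (18.20428466796875, 48.77692794799805), 7.136162281036377)
85 295 [602.8 404.6  89.7] 99.7717748045302 ((597.2968139648438, 404.5185546875), (70.39153289794922, 70.416748046875), 35.01149368286133)
steel ((633.364013671875, -244.35472106933594), (18.099599838256836, 49.40357971191406), 20.851301193237305)
the job is handed in; nothing more can be done
```

I swung the red hook arm out to its stop, then hung the copper pail on it by its bail. The job was handed in at about 17 s of the allowed 67 s.

**Hook:** At the end of the swing the push force rose to 21 N with no further motion. The arm read 7.0° in the world frame after hanging. I expected 6.9° at the stop, judging by the box's measured edge.

**Copper pail:** It hangs still and upright near the middle of the arm, between the box and the tip. Its grip centre is at (596, 406) and its bucket centre at (597, 404.5), in mm. The gripper is open and well clear, and the force reading is near zero.

**Steel pail:** It stands where it was, within about 0.2 mm of its first measured position. Its measured angle differs by 1.8° (19.0° to 20.9°), which I take as measurement noise because the arm was never near it.

**What disagreed:** My first push missed the hook pin. In the camera depth the real fingertips lie about 35 mm behind the reported TCP, more than the interface text says. I allowed for this offset from then on, and it held in later checks with the tool tilted.

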